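# Jog out the clay printer's bed, rack the printed cup, jog the bed home

### The arm

A 6-joint arm with a two-finger parallel gripper is mounted at the origin on the work surface. World frame = base frame: x ahead of the robot, y to its left, z up, the work surface at z = 0. Lengths are in m, angles in rad, forces in N, time in s.
With the tool pointing down it reaches from about 0.375 to 0.9 m from the base axis. Payload 3.1 kg.
Tool frame: the origin (TCP) lies at the very end of the fingers, on their centre line; the grasp point (between the pads) lies 19 mm behind it; z points along the fingers, y is the line along which they close (so a half turn about z gives the same grasp; the last joint's range is limited). The gripper opens to 87 mm and grips with 3 to 60 N. Pads are 19 mm wide; open, the fingers measure 117 mm over their backs; the gripper's body (75 mm by 190 mm) begins 51 mm behind the grasp point.
Start: joints at [-1.387, 0.527, 1.433, -0, 1.181, -0.178], TCP at [0.222, -0.584, 0.223] pointing down, gripper open.
Joint ranges: [-3.08, 3.08], [-0.75, 2.2], [0.22, 2.44], [-1.43, 4.57], [0, 2.65], [-2.85, 2.85]. Speed limits (rad/s): [2.79, 2.79, 3.14, 3.14, 3.14, 3.14].

### API

Orientations are given as a unit quaternion [w, x, y, z].
In Python, from station import bot gives the robot as it stands. The module is installed in compiled form; this text tells all that it offers.
- The arm moves only by the tool apply_moves, never from a script. Its argument "moves" is a list of rows, each an object of numbers: "hand": the finger opening in m, from 0 to 0.087; "dx", "dy", "dz": the shift along the tool's x, y, z in m; "twist": the turn about the tool's z in degrees. In form: [{"hand": .., "dx": .., "dy": .., "dz": .., "twist": ..}, ...]. A call has 1 to 20 rows; each row is the pose to reach, as a shift and turn from the pose commanded when the call began, along the tool's axes at that moment; what a row does not reach only later rows make up. A row lasts 1/12 s, in which the tool goes at most 41.7 mm and 7.16 degrees, less where a joint would pass 70% of its speed; a pose out of reach is approached as far as the arm can. A call with a gripper value outside its range is refused whole. The fingers move at their own pace and stop on an object; "force" is the grip in N (left out, the last holds). Time passes only in rows, so rows that repeat a pose let the fingers close. It gives the time, the measured TCP pose, the force, the opening and the grip force at its end, in the units of the state.
- bot.read_state(): the state, without advancing time (a new reading comes with each control period).
- bot.snapshot(name): name is "scene" or "top" or "wrist"; returns the picture (420x560x3 uint8, red, green, blue); there is no depth.
- bot.camera_params(name): a dict with "K" (3x3 intrinsics, pixels), "R" (3x3) and "t" (3): a world point X has camera coordinates R X + t. Camera axes: x right, y down, z forward; pixel columns grow to the right and rows downward; lengths in m; the calibration is good to about 2 mm. The wrist camera is an equidistant fisheye: a pixel r from the principal point sees the ray r / f radians off the axis. A picture is of the moment at which its call begins: read the wrist's pose just before it. camera_params takes no time and is no camera call; for the wrist camera it gives the pose at the moment of the call.
- bot.hand_in(): hands the job in; it is judged then, once.
The state is a dict: "time": time; "q": joint angles; "qd": joint speeds; "tau": joint torques, N m; "tool_pos": TCP position; "ee_rot": TCP orientation; "contact_force": force on the tool from outside, world axes, zero at the start; "wrist_torque": the same for the moment, N m; "width": finger opening in m; "grip_force": force on a finger pad.
Only numpy, scipy, OpenCV 4.12 (cv2) and the standard library are available. Lean on these libraries where they do the work, as an engineer would, in place of code of your own. Each camera call takes 0.05 s, during which the arm holds its last target. There are 200 camera calls.

### The job

The clay printer has just finished a cup: pull its jog stick towards the front of its console and hold it there to run the bed out until the bed's front edge is level with the front of the machine's base, let the stick spring back to centre, then take the cup off and stand it upright, without dropping it, wholly on the empty round plaster bat on the lower shelf of the drying rack. After that push the stick the other way and hold it to run the empty bed home until it is centred under the nozzle again, and let the stick spring back and go. Move the bed only with the stick, do not knock the printer or the rack, and leave the bowl, the mug and the tub where they stand.

Things in the scene. Friction and masses are not known exactly. Their poses are not given: they have to be found in the camera images.
- printer: Desktop clay printer, fixed. Origin on the table straight below the nozzle; x to its back, z up, front faces -x. Base frame of aluminium profile, x -230 to +210, y -170 to +170, 50 mm high. On it a portal: uprights 40 x 30 mm at x +60, y +-155, 410 mm tall, with cross beams at z 275 to 305 and 370 to 410.
- nozzle_tip (a point): Tip of the nozzle, 187 mm above the table (the cup's rim passes 22 mm below it). The cone widens above it to the auger barrel, 48 mm in diameter, from z 225 up to a motor at 405. A clay cartridge, 66 mm in diameter, hangs 82 mm to its left (printer's +y), z 275 to 497.
- bed (a joint): Slide of the print bed along the printer's x, m: 0 when centred under the nozzle, growing as it comes out to the front (printer's -x); 0.13 when its front edge is level with the front of the base. Stops at -0.035 and 0.165. It runs while the jog stick is tilted, stays where it is once the stick is let go, and slides easily if pushed.
- bed_top (a point): Centre of the top face of the bed, an aluminium plate 200 x 200 x 8 mm whose top is 75 mm above the table; axes as the printer's. It tips by up to 1.5 degrees while it runs.
- console: Grey jog console, a box 130 (x) x 90 (y) x 73 mm high, fixed on the table at the printer's left (+y) side and turned a little to it. Origin at the centre of its underside; its front is its -x side, facing the robot. A start button 18 mm high, left alone, is on the panel 58 mm behind the stick.
- jog (a joint): Tilt of the jog stick, rad, about the console's y: positive with the knob pulled to the console's front (-x), which runs the bed out; negative pushed away, which runs it back. Stops +-0.36. Spring-centred: 0.3 takes about 12 N at the knob and runs the bed at 25 to 45 mm/s; under 0.15 it hardly moves. Let go, it returns to within 0.05 of 0 and the bed runs on about 5 mm.
- jog_pivot (a point): Pivot of the stick, fixed in the console: on its mid line, 18 mm in front of its origin, 75 mm above the table; axes as the console's.
- jog_knob (a point): Centre of the stick's black ball knob, 30 mm in diameter, 110 mm above the pivot (185 mm above the table when upright); its z axis runs up the stick. Below the ball a slim cone and a 9 mm rod.
- cup: The printed cup of dry grey-brown clay with fine ridges, no handle: 56 mm in diameter (foot 53 mm), 90 mm tall, wall 5 mm, about 0.2 kg, open at the top. Origin at the centre of its underside, z up. It stands on the bed near the nozzle and rides with the bed.
- bat: The empty plaster bat: a plain white round disc 80 mm in diameter, 14 mm thick, lying loose on the lower shelf. Origin at the centre of its underside. It lies in any one of the three places of the row, 115 mm apart; the bowl and the mug stand in the others.
- rack: Drying rack, fixed: two shelves 210 (x) x 430 mm (y) on posts 18 mm square at x +-94, y +-205, 425 mm tall. Origin on the table at its centre; x to its back, open front at -x. Lower shelf's top at z 90, upper shelf z 390 to 406. The row of ware stands at x about -70, so the upper shelf reaches 35 mm out over it: a gripper gets in only tilted, its wrist out in front.
- bowl: Bystander: small clay bowl, 80 mm across the rim, 55 mm tall, on the lower shelf. Origin at the centre of its underside.
- mug: Bystander: clay mug, 74 mm in diameter, 75 mm tall, with a handle along its own +x (reaching 65 mm from its axis), on the lower shelf. Origin at the centre of its underside.
- tub: Bystander: white lidded glaze tub, 86 mm in diameter, 58 mm tall, on the table in front of the rack. Origin at the centre of its underside.

How it is judged:
By the outcome, as a careful person would: the job done as asked, in the order asked, and still so for the second after the job is handed in, with the robot touching nothing.
It also fails if it takes over 72 s, if anything falls off the work surface, if the arm or the gripper's body presses on something with over 40 N, if the wrist force passes 120 N, or if a joint passes its speed limit or range.

## Working session

There is one attempt and no reset: what is moved stays moved. The work goes in short steps, Python scripts to look and compute and a tool call to move; the robot and the scene stay as the last step left them, time stands still between calls to the robot, and variables do not carry over. Pictures are saved under pics/ and viewed, at most 10 in all, crops included, and the job is handed in when it is done.

Besides the shell and the picture viewer there is one more tool, called after ">>>" as a command line: name --argument value ..., lists and objects as JSON in quotes. apply_moves: Moves the arm, as the interface text tells. Its arguments: {"type":"object","properties":{"moves":{"type":"array"},"force":{"type":"number"}},"required":["moves"]}

```bash
mkdir -p pics; python3 - <<'E'
from station import bot
import cv2,numpy as np
a=bot.snapshot("scene");b=bot.snapshot("top")
for n,i in(("scene",a),("top",b)):
    cv2.imwrite(f"pics/{n}0.png",cv2.resize(i[:,:,::-1],(800,600),interpolation=cv2.INTER_CUBIC))
    p=bot.camera_params(n);print(n,np.round(p["K"],1).tolist(),np.round(p["R"],4).tolist(),np.round(p["t"],4).tolist())
print(bot.read_state())
E
```

```text
scene [[535.0, 0.0, 283.9], [0.0, 535.0, 216.7], [0.0, 0.0, 1.0]] [[-0.7831, 0.6218, 0.0074], [0.5901, 0.7468, -0.3067], [-0.1962, -0.2358, -0.9518]] [0.4202, -0.3297, 1.536]
top [[459.5, 0.0, 289.2], [0.0, 459.5, 207.4], [0.0, 0.0, 1.0]] [[-0.0071, -1.0, -0.0054], [-0.9885, 0.0078, -0.1507], [0.1507, 0.0042, -0.9886]] [0.0513, 0.5663, 1.0297]
{'time': 0.1, 'q': array([-1.38648895e+00,  5.28378905e-01,  1.43377312e+00, -8.71590920e-06,
        1.18139926e+00, -1.78501930e-01]), 'qd': array([-0.00162843, -0.00200841, -0.00233556,  0.00070551,  0.00039158,
        0.0014319 ]), 'tau': array([-6.19551811e-04, -4.40985632e+01, -1.77151304e+01,  6.33576256e-02,
        5.34293067e-02, -4.21816480e-05]), 'tool_pos': array([ 0.22171507, -0.58364684,  0.22166632]), 'ee_rot': array([-9.79298700e-04,  9.83590477e-01,  1.80412900e-01, -6.87274554e-06]), 'contact_force': array([ 0.50774621,  0.60833236, -0.49689993]), 'wrist_torque': array([-0.03886798,  0.02402582, -0.03145738]), 'grip_force': 0.0, 'width': 0.08737399283834199}
```

View pics/scene0.png

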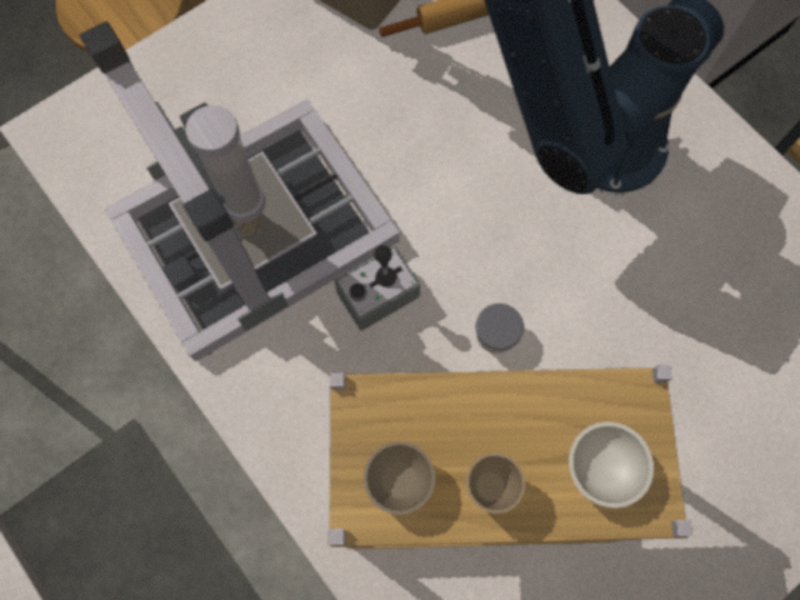

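View pics/top0.png

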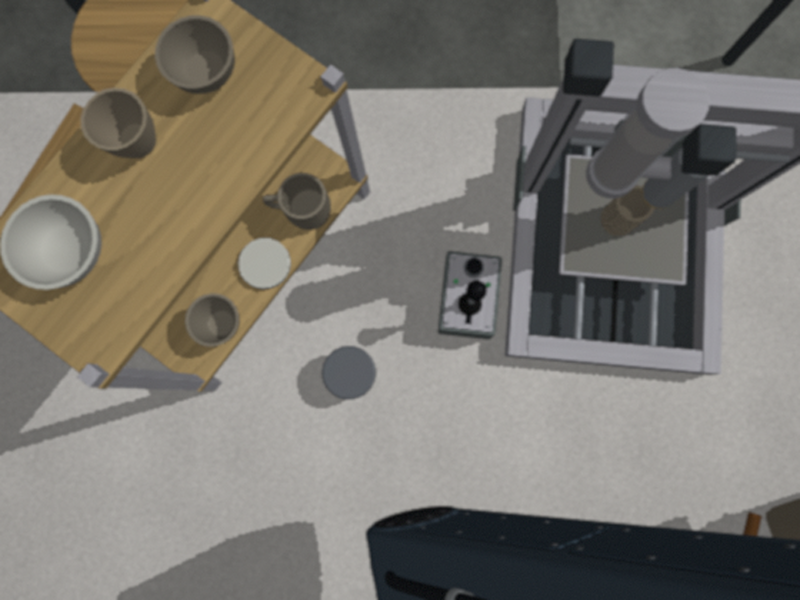

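Top view (800-wide): printer right (front edge ~row 360, columns 508–718), console at (470,293), bat at (264,263) between mug (303,197) and bowl (211,320), tub (349,372). Scene view is the same with the robot at the top right. Next come back-projection and enlarged crops.

```bash
cat > h.py <<'E'
from station import bot
import cv2,numpy as np
from scipy.spatial.transform import Rotation as Ro
def cam(n):
    p=bot.camera_params(n);return p["K"],p["R"],p["t"]
def bp(n,u,v,z,s=560/800):
    K,R,t=cam(n);d=R.T@np.linalg.solve(K,[(u+.5)*s-.5,(v+.5)*s-.5,1]);c=-R.T@t
    return c+d*(z-c[2])/d[2]
def pj(n,X):
    K,R,t=cam(n);x=K@(R@np.array(X)+t);return x[:2]/x[2]
def rot(st): w,x,y,z=st["ee_rot"];return Ro.from_quat([x,y,z,w])
E
python3 - <<'E'
from h import *
for n in("scene","top"):
    K,R,t=cam(n);print(n,"C",np.round(-R.T@t,3))
for k,u,v,z in[("baseFL",508,354,.05),("baseFR",718,373,.05),("baseBL",528,100,.05),("batc",264,263,.104),("tub",349,372,.058),("mug",303,197,.165),("bowl",211,320,.145),("knob?",477,290,.185),("knob2",470,304,.185),("conFL",440,331,.073),("conFR",491,336,.073),("conBL",449,253,.073),("conBR",500,258,.073),("bedFL",560,273,.075),("bedFR",685,284,.075),("bedBL",565,156,.075),("cuprim",634,203,.165),("postR",333,77,.425),("postL",93,376,.425)]:
    print(k,np.round(bp("top",u,v,z),4))
for k,u,v,z in[("knob",385,254,.185),("knob2",386,275,.185),("baseFL",397,228,.05),("postFR",337,379,.425),("postFL",663,373,.425),("postBR",337,537,.425),("postBL",682,527,.425),("tub",499,327,.058)]:
    print("sc",k,np.round(bp("scene",u,v,z),4))
t=cv2.imread("pics/top0.png")[235:355,420:540];s=cv2.imread("pics/scene0.png")[220:340,320:440]
o=np.hstack([cv2.resize(x,(400,400),interpolation=cv2.INTER_CUBIC) for x in(t,s)])
cv2.imwrite("pics/crop1.png",o)
E
```

```text
scene C [0.825 0.347 1.358]
top C [0.405 0.042 1.104]
baseFL [ 0.4714 -0.1038  0.05  ]
baseFR [ 0.4387 -0.4368  0.05  ]
baseBL [ 0.902  -0.1501  0.05  ]
batc [0.612  0.2786 0.104 ]
tub [0.4443 0.1499 0.058 ]
mug [0.6986 0.2091 0.165 ]
bowl [0.5186 0.3447 0.145 ]
knob? [ 0.5537 -0.0437  0.185 ]
knob2 [ 0.5338 -0.0334  0.185 ]
conFL [0.5069 0.0054 0.073 ]
conFR [ 0.4984 -0.0747  0.073 ]
conBL [ 0.6323 -0.0107  0.073 ]
conBR [ 0.6235 -0.0922  0.073 ]
bedFL [ 0.5979 -0.1867  0.075 ]
bedFR [ 0.5785 -0.384   0.075 ]
bedBL [ 0.7925 -0.2028  0.075 ]
cuprim [ 0.6852 -0.28    0.165 ]
postR [0.754  0.1323 0.425 ]
postL [0.4283 0.3758 0.425 ]
sc knob [ 0.55   -0.0405  0.185 ]
sc knob2 [ 0.5714 -0.0103  0.185 ]
sc baseFL [ 0.4687 -0.1123  0.05  ]
sc postFR [0.7562 0.1338 0.425 ]
sc postFL [0.4317 0.3808 0.425 ]
sc postBR [0.8694 0.2848 0.425 ]
sc postBL [0.5446 0.5282 0.425 ]
sc tub [0.4471 0.1528 0.058 ]
```

View pics/crop1.png

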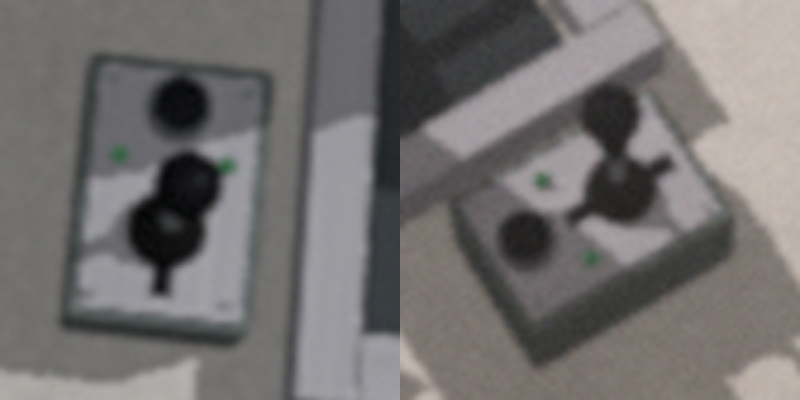

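Knob is at about (0.55,-0.042,0.185), console yaw about -7.6°; printer origin about (0.686,-0.294), yaw about -6°. The rack is at (0.65,0.33), yaw 53°, and the bat at (0.612,0.279). All sizes agree with the given dimensions. I'm going above the knob with the fingers fore and aft of it.

>>> apply_moves --moves '[{"hand":0.06,"dx":0.25,"dy":-0.195,"dz":-0.06,"twist":-30},{"hand":0.06,"dx":0.25,"dy":-0.195,"dz":-0.06,"twist":-30},{"hand":0.06,"dx":0.25,"dy":-0.195,"dz":-0.06,"twist":-30},{"hand":0.06,"dx":0.25,"dy":-0.195,"dz":-0.06,"twist":-30},{"hand":0.06,"dx":0.499,"dy":-0.39,"dz":-0.06,"twist":-61.6},{"hand":0.06,"dx":0.499,"dy":-0.39,"dz":-0.06,"twist":-61.6},{"hand":0.06,"dx":0.499,"dy":-0.39,"dz":-0.06,"twist":-61.6},{"hand":0.06,"dx":0.499,"dy":-0.39,"dz":-0.06,"twist":-61.6},{"hand":0.06,"dx":0.499,"dy":-0.39,"dz":-0.06,"twist":-61.6},{"hand":0.06,"dx":0.499,"dy":-0.39,"dz":-0.06,"twist":-61.6},{"hand":0.06,"dx":0.499,"dy":-0.39,"dz":-0.06,"twist":-61.6},{"hand":0.06,"dx":0.499,"dy":-0.39,"dz":-0.06,"twist":-61.6},{"hand":0.06,"dx":0.499,"dy":-0.39,"dz":-0.06,"twist":-61.6},{"hand":0.06,"dx":0.499,"dy":-0.39,"dz":-0.06,"twist":-61.6},{"hand":0.06,"dx":0.499,"dy":-0.39,"dz":-0.06,"twist":-61.6},{"hand":0.06,"dx":0.499,"dy":-0.39,"dz":-0.06,"twist":-61.6},{"hand":0.06,"dx":0.499,"dy":-0.39,"dz":-0.06,"twist":-61.6},{"hand":0.06,"dx":0.499,"dy":-0.39,"dz":-0.06,"twist":-61.6}]'

```text
time: 1.6
tool_pos: [0.5495, -0.0422, 0.282]
ee_rot: [-0.0, 0.752, 0.659, -0.001]
contact_force: [0.5, -0.5, -0.2]
width: 0.0601
grip_force: 0.0
```

```bash
python3 - <<'E'
from h import *
s=bot.read_state();p=bot.camera_params("wrist")
w=bot.snapshot("wrist");c=bot.snapshot("scene");t=bot.snapshot("top")
cv2.imwrite("pics/w1.png",cv2.resize(w[:,:,::-1],(800,600),interpolation=cv2.INTER_CUBIC))
cv2.imwrite("pics/s1.png",cv2.resize(c[:,:,::-1],(800,600)));cv2.imwrite("pics/t1.png",cv2.resize(t[:,:,::-1],(800,600)))
print(np.round(s["q"],3),s["tool_pos"].round(4),s["ee_rot"].round(4),s["width"],s["time"])
print(np.round(p["K"],1).tolist(),(-p["R"].T@p["t"]).round(4),p["R"].round(3).tolist())
# FK info
E
```

```text
[-2.790e-01  3.620e-01  1.545e+00 -1.000e-03  1.237e+00 -1.480e-01] [ 0.5495 -0.0422  0.282 ] [-4.000e-04  7.518e-01  6.594e-01 -7.000e-04] 0.060059665508373834 1.6
[[325.2, 0.0, 283.4], [0.0, 325.2, 211.9], [0.0, 0.0, 1.0]] [0.5602 0.0373 0.444 ] [[0.991, -0.131, -0.002], [-0.125, -0.949, 0.289], [-0.039, -0.286, -0.957]]
```

View pics/w1.png

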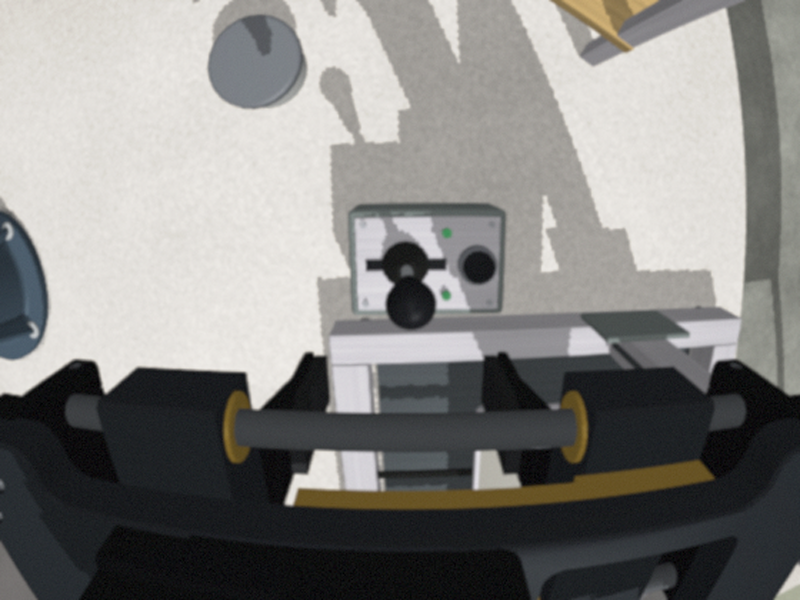

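Wrist view: knob ball at (410,303), console (350–505, 205–310), button (478,265), fingers at columns ~308 and ~497. I'll back-project the knob.

```bash
cat >> h.py <<'E'
def bw(u,v,z,s=560/800,p=None):
    p=p or bot.camera_params("wrist");K,R,t=p["K"],p["R"],p["t"]
    x=(u+.5)*s-.5-K[0,2];y=(v+.5)*s-.5-K[1,2];r=np.hypot(x,y);th=r/K[0,0]
    d=R.T@np.array([np.sin(th)*x/r,np.sin(th)*y/r,np.cos(th)]);c=-R.T@t
    return c+d*(z-c[2])/d[2]
E
python3 - <<'E'
from h import *
print("knob",bw(410,303,.185).round(4))
for n,u,v in[("cFL",353,311),("cFR",503,311),("cL",351,210),("cR",504,210)]:print(n,bw(u,v,.073).round(4))
E
```

```text
knob [ 0.5519 -0.0422  0.185 ]
cFL [ 0.4999 -0.0763  0.073 ]
cFR [ 0.626  -0.0935  0.073 ]
cL [0.5119 0.0076 0.073 ]
cR [ 0.6342 -0.0082  0.073 ]
```

>>> apply_moves --moves '[{"hand":0.06,"dy":0.0025,"dz":0.04},{"hand":0.06,"dy":0.0025,"dz":0.08},{"hand":0.06,"dy":0.0025,"dz":0.116},{"hand":0.06,"dy":0.0025,"dz":0.116},{"hand":0.036,"dy":0.0025,"dz":0.116},{"hand":0.036,"dy":0.0025,"dz":0.116},{"hand":0.036,"dy":0.0025,"dz":0.116},{"hand":0.036,"dy":0.0025,"dz":0.116}]' --force 10

```text
invalid input at $.moves[0]: expected keys hand, dx, dy, dz, twist
```

>>> apply_moves --moves '[{"hand":0.036,"dy":-0.018,"dz":0.001},{"hand":0.036,"dy":-0.034,"dz":0.004},{"hand":0.036,"dy":-0.034,"dz":0.004},{"hand":0.036,"dy":-0.034,"dz":0.004},{"hand":0.036,"dy":-0.034,"dz":0.004},{"hand":0.036,"dy":-0.034,"dz":0.004},{"hand":0.036,"dy":-0.034,"dz":0.004},{"hand":0.036,"dy":-0.034,"dz":0.004},{"hand":0.036,"dy":-0.034,"dz":0.004},{"hand":0.036,"dy":-0.034,"dz":0.004},{"hand":0.036,"dy":-0.034,"dz":0.004},{"hand":0.036,"dy":-0.034,"dz":0.004}]'

```text
invalid input at $.moves[0]: expected keys hand, dx, dy, dz, twist
```

```bash
python3 - <<'E'
from h import *
s=bot.read_state();c=bot.snapshot("top");s2=bot.snapshot("scene")
cv2.imwrite("pics/t2.png",c[:,:,::-1]);cv2.imwrite("pics/s2.png",s2[:,:,::-1])
a=cv2.resize(c[80:290,320:530,::-1],(400,400),interpolation=cv2.INTER_CUBIC)
b=cv2.resize(s2[60:270,70:280,::-1],(400,400),interpolation=cv2.INTER_CUBIC)
cv2.imwrite("pics/v2.png",np.hstack([a,b]))
print(s["tool_pos"].round(4),s["contact_force"].round(1),s["width"],s["time"])
E
```

```text
[ 0.5491 -0.0439  0.2822] [ 0.7  0.  -0.4] 0.05989271149873576 1.75
```

View pics/v2.png

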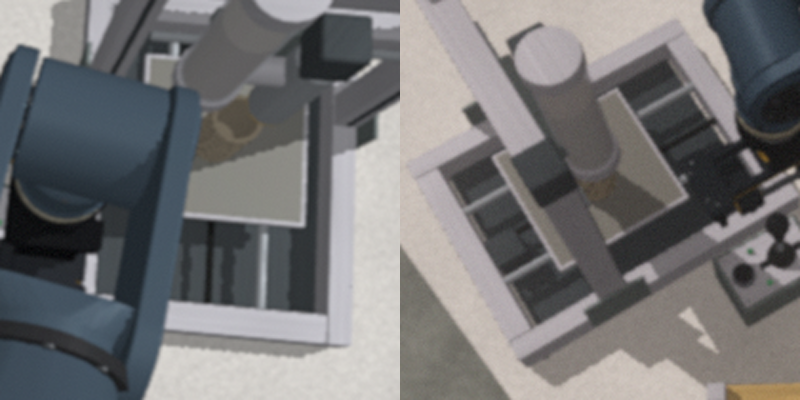

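Bed front-right corner in the top crop at (303,227), still home; the move rows just need all keys. I'll resend with full rows.

>>> apply_moves --moves '[{"hand":0.06,"dx":0,"dy":0.0025,"dz":0.04,"twist":0},{"hand":0.06,"dx":0,"dy":0.0025,"dz":0.08,"twist":0},{"hand":0.06,"dx":0,"dy":0.0025,"dz":0.116,"twist":0},{"hand":0.06,"dx":0,"dy":0.0025,"dz":0.116,"twist":0},{"hand":0.036,"dx":0,"dy":0.0025,"dz":0.116,"twist":0},{"hand":0.036,"dx":0,"dy":0.0025,"dz":0.116,"twist":0},{"hand":0.036,"dx":0,"dy":0.0025,"dz":0.116,"twist":0},{"hand":0.036,"dx":0,"dy":0.0025,"dz":0.116,"twist":0}]' --force 10

```text
time: 2.52
tool_pos: [0.5541, -0.0435, 0.1691]
ee_rot: [0.002, 0.753, 0.659, 0.001]
contact_force: [-0.1, -1.3, 1.0]
width: 0.0416
grip_force: 0.0
```

```bash
cat >> h.py <<'E'
PO=np.array([.686,-.294]);PY=np.radians(-5.9)
def bedpos(img,show=False):
    K,R,t=cam("top");g=cv2.cvtColor(img,cv2.COLOR_RGB2GRAY).astype(np.float32)
    ex=np.array([np.cos(PY),np.sin(PY)]);ey=np.array([-ex[1],ex[0]])
    xs=np.arange(-.27,-.03,.001);P=[]
    for y in np.arange(-.092,-.05,.003):
        pts=[K@(R@np.r_[PO+x*ex+y*ey,.075]+t) for x in xs]
        m=np.array([p[:2]/p[2] for p in pts],np.float32)
        P.append(cv2.remap(g,m[:,:1],m[:,1:],cv2.INTER_LINEAR)[:,0])
    return xs,np.median(P,0)
E
python3 - <<'E'
from h import *
s=bot.read_state();xs,p=bedpos(bot.snapshot("top"))
print(s["tool_pos"].round(4),s["contact_force"].round(1),s["width"],s["time"])
print([(round(x*1000),int(v)) for x,v in zip(xs[::5],p[::5])])
E
```

```text
[ 0.5541 -0.0435  0.1691] [-0.1 -1.3  1. ] 0.04162315119853856 2.5167
[(-270, 217), (-265, 217), (-260, 216), (-255, 206), (-250, 152), (-245, 147), (-240, 142), (-235, 136), (-230, 196), (-225, 195), (-220, 197), (-215, 196), (-210, 197), (-205, 200), (-200, 133), (-195, 80), (-190, 81), (-185, 81), (-180, 81), (-175, 81), (-170, 81), (-165, 81), (-160, 81), (-155, 81), (-150, 82), (-145, 82), (-140, 83), (-135, 82), (-130, 82), (-125, 82), (-120, 82), (-115, 82), (-110, 82), (-105, 80), (-100, 109), (-95, 184), (-90, 149), (-85, 144), (-80, 144), (-75, 144), (-70, 144), (-65, 144), (-60, 144), (-55, 144), (-50, 144), (-45, 144), (-40, 144), (-35, 144)]
```

>>> apply_moves --moves '[{"hand":0.036,"dx":0,"dy":-0.018,"dz":0.001,"twist":0},{"hand":0.036,"dx":0,"dy":-0.034,"dz":0.004,"twist":0},{"hand":0.036,"dx":0,"dy":-0.034,"dz":0.004,"twist":0},{"hand":0.036,"dx":0,"dy":-0.034,"dz":0.004,"twist":0},{"hand":0.036,"dx":0,"dy":-0.034,"dz":0.004,"twist":0},{"hand":0.036,"dx":0,"dy":-0.034,"dz":0.004,"twist":0},{"hand":0.036,"dx":0,"dy":-0.034,"dz":0.004,"twist":0},{"hand":0.036,"dx":0,"dy":-0.034,"dz":0.004,"twist":0},{"hand":0.036,"dx":0,"dy":-0.034,"dz":0.004,"twist":0},{"hand":0.036,"dx":0,"dy":-0.034,"dz":0.004,"twist":0},{"hand":0.036,"dx":0,"dy":-0.034,"dz":0.004,"twist":0},{"hand":0.036,"dx":0,"dy":-0.034,"dz":0.004,"twist":0}]'

```text
time: 3.57
tool_pos: [0.5257, -0.04, 0.1659]
ee_rot: [0.007, 0.753, 0.658, 0.005]
contact_force: [7.4, -0.5, 1.1]
width: 0.0362
grip_force: 3.8
```

```bash
cat > m.py <<'E'
from h import *
s=bot.read_state();xs,p=bedpos(bot.snapshot("top"))
print(s["tool_pos"].round(4),s["contact_force"].round(1),s["width"],s["time"])
print([(round(x*1000),int(v)) for x,v in zip(xs[28:190:4],p[28:190:4])])
E
python3 m.py
```

```text
[ 0.5257 -0.04    0.1659] [ 7.4 -0.5  1.1] 0.03621283151784359 3.5667
[(-242, 140), (-238, 123), (-234, 145), (-230, 187), (-226, 186), (-222, 187), (-218, 188), (-214, 186), (-210, 188), (-206, 191), (-202, 168), (-198, 90), (-194, 76), (-190, 77), (-186, 77), (-182, 77), (-178, 77), (-174, 77), (-170, 77), (-166, 77), (-162, 77), (-158, 77), (-154, 77), (-150, 77), (-146, 78), (-142, 78), (-138, 78), (-134, 78), (-130, 78), (-126, 79), (-122, 78), (-118, 78), (-114, 78), (-110, 77), (-106, 89), (-102, 161), (-98, 161), (-94, 137), (-90, 137), (-86, 137), (-82, 137)]
```

>>> apply_moves --moves '[{"hand":0.036,"dx":0,"dy":-0.012,"dz":0.003,"twist":0},{"hand":0.036,"dx":0,"dy":-0.012,"dz":0.003,"twist":0},{"hand":0.036,"dx":0,"dy":-0.012,"dz":0.003,"twist":0},{"hand":0.036,"dx":0,"dy":-0.012,"dz":0.003,"twist":0},{"hand":0.036,"dx":0,"dy":-0.012,"dz":0.003,"twist":0},{"hand":0.036,"dx":0,"dy":-0.012,"dz":0.003,"twist":0},{"hand":0.036,"dx":0,"dy":-0.012,"dz":0.003,"twist":0},{"hand":0.036,"dx":0,"dy":-0.012,"dz":0.003,"twist":0},{"hand":0.036,"dx":0,"dy":-0.012,"dz":0.003,"twist":0},{"hand":0.036,"dx":0,"dy":-0.012,"dz":0.003,"twist":0},{"hand":0.036,"dx":0,"dy":-0.012,"dz":0.003,"twist":0},{"hand":0.036,"dx":0,"dy":-0.012,"dz":0.003,"twist":0}]'

```text
time: 4.62
tool_pos: [0.5166, -0.0391, 0.1639]
ee_rot: [0.01, 0.753, 0.658, 0.007]
contact_force: [9.9, -1.1, 2.7]
width: 0.0364
grip_force: 5.2
```

```bash
python3 m.py
```

```text
[ 0.5166 -0.0391  0.1639] [ 9.9 -1.1  2.7] 0.0364083977826322 4.6167
[(-242, 138), (-238, 120), (-234, 143), (-230, 185), (-226, 183), (-222, 185), (-218, 185), (-214, 183), (-210, 185), (-206, 189), (-202, 166), (-198, 88), (-194, 74), (-190, 75), (-186, 76), (-182, 76), (-178, 76), (-174, 76), (-170, 76), (-166, 75), (-162, 76), (-158, 76), (-154, 77), (-150, 76), (-146, 77), (-142, 77), (-138, 77), (-134, 77), (-130, 76), (-126, 86), (-122, 156), (-118, 162), (-114, 135), (-110, 134), (-106, 134), (-102, 135), (-98, 134), (-94, 135), (-90, 135), (-86, 135), (-82, 135)]
```

>>> apply_moves --moves '[{"hand":0.036,"dx":0,"dy":-0.005,"dz":0.001,"twist":0},{"hand":0.036,"dx":0,"dy":-0.005,"dz":0.001,"twist":0},{"hand":0.036,"dx":0,"dy":-0.005,"dz":0.001,"twist":0},{"hand":0.036,"dx":0,"dy":-0.005,"dz":0.001,"twist":0},{"hand":0.036,"dx":0,"dy":-0.005,"dz":0.001,"twist":0},{"hand":0.036,"dx":0,"dy":-0.005,"dz":0.001,"twist":0},{"hand":0.036,"dx":0,"dy":-0.005,"dz":0.001,"twist":0},{"hand":0.036,"dx":0,"dy":-0.005,"dz":0.001,"twist":0},{"hand":0.036,"dx":0,"dy":-0.005,"dz":0.001,"twist":0},{"hand":0.036,"dx":0,"dy":-0.005,"dz":0.001,"twist":0},{"hand":0.036,"dx":0,"dy":-0.005,"dz":0.001,"twist":0},{"hand":0.036,"dx":0,"dy":-0.005,"dz":0.001,"twist":0},{"hand":0.036,"dx":0,"dy":-0.005,"dz":0.001,"twist":0},{"hand":0.036,"dx":0,"dy":-0.005,"dz":0.001,"twist":0},{"hand":0.036,"dx":0,"dy":-0.005,"dz":0.001,"twist":0},{"hand":0.036,"dx":0,"dy":-0.005,"dz":0.001,"twist":0}]'

```text
time: 6.0
tool_pos: [0.5124, -0.0386, 0.1632]
ee_rot: [0.01, 0.753, 0.658, 0.007]
contact_force: [11.1, -0.9, 4.5]
width: 0.0362
grip_force: 5.6
```

```bash
python3 m.py
```

```text
[ 0.5124 -0.0386  0.1632] [11.1 -0.9  4.5] 0.03615901917616614 6.0
[(-242, 137), (-238, 120), (-234, 141), (-230, 183), (-226, 182), (-222, 183), (-218, 184), (-214, 182), (-210, 183), (-206, 187), (-202, 165), (-198, 87), (-194, 74), (-190, 75), (-186, 75), (-182, 75), (-178, 75), (-174, 74), (-170, 108), (-166, 168), (-162, 144), (-158, 132), (-154, 133), (-150, 133), (-146, 133), (-142, 133), (-138, 133), (-134, 133), (-130, 133), (-126, 133), (-122, 133), (-118, 133), (-114, 134), (-110, 133), (-106, 133), (-102, 133), (-98, 134), (-94, 133), (-90, 133), (-86, 134), (-82, 133)]
```

>>> apply_moves --moves '[{"hand":0.036,"dx":0,"dy":0,"dz":0,"twist":0},{"hand":0.036,"dx":0,"dy":0,"dz":0,"twist":0},{"hand":0.036,"dx":0,"dy":0,"dz":0,"twist":0},{"hand":0.036,"dx":0,"dy":0,"dz":0,"twist":0},{"hand":0.036,"dx":0,"dy":0,"dz":0,"twist":0},{"hand":0.036,"dx":0,"dy":0,"dz":0,"twist":0},{"hand":0.036,"dx":0,"dy":0,"dz":0,"twist":0},{"hand":0.036,"dx":0,"dy":0,"dz":0,"twist":0},{"hand":0.036,"dx":0,"dy":0,"dz":0,"twist":0},{"hand":0.036,"dx":0,"dy":0,"dz":0,"twist":0},{"hand":0.036,"dx":0,"dy":0,"dz":0,"twist":0},{"hand":0.036,"dx":0,"dy":0,"dz":0,"twist":0},{"hand":0.036,"dx":0,"dy":0,"dz":0,"twist":0},{"hand":0.036,"dx":0,"dy":0,"dz":0,"twist":0}]'

```text
time: 7.22
tool_pos: [0.512, -0.0386, 0.1631]
ee_rot: [0.01, 0.753, 0.658, 0.007]
contact_force: [10.2, -0.4, 5.0]
width: 0.0363
grip_force: 5.3
```

```bash
python3 m.py
```

```text
[ 0.512  -0.0386  0.1631] [10.2 -0.4  5. ] 0.03625410759772482 7.2167
[(-242, 137), (-238, 120), (-234, 142), (-230, 184), (-226, 170), (-222, 130), (-218, 131), (-214, 169), (-210, 143), (-206, 131), (-202, 132), (-198, 132), (-194, 132), (-190, 132), (-186, 132), (-182, 132), (-178, 132), (-174, 132), (-170, 133), (-166, 132), (-162, 133), (-158, 133), (-154, 133), (-150, 133), (-146, 133), (-142, 133), (-138, 133), (-134, 133), (-130, 133), (-126, 133), (-122, 133), (-118, 134), (-114, 134), (-110, 133), (-106, 133), (-102, 133), (-98, 134), (-94, 133), (-90, 134), (-86, 134), (-82, 133)]
```

>>> apply_moves --moves '[{"hand":0.036,"dx":0,"dy":0,"dz":0,"twist":0},{"hand":0.06,"dx":0,"dy":0.025,"dz":-0.004,"twist":0},{"hand":0.06,"dx":0,"dy":0.05,"dz":-0.008,"twist":0},{"hand":0.06,"dx":0,"dy":0.05,"dz":-0.008,"twist":0},{"hand":0.06,"dx":0,"dy":0.05,"dz":-0.008,"twist":0},{"hand":0.06,"dx":0,"dy":0.05,"dz":-0.008,"twist":0}]'

```text
time: 7.77
tool_pos: [0.5502, -0.0424, 0.1667]
ee_rot: [-0.001, 0.752, 0.659, -0.0]
contact_force: [-1.0, 1.0, 0.8]
width: 0.0574
grip_force: 0.0
```

```bash
python3 m.py; python3 m.py
```

```text
[ 0.5502 -0.0424  0.1667] [-1.   1.   0.8] 0.05737933756694985 7.7667
[(-242, 147), (-238, 129), (-234, 117), (-230, 162), (-226, 177), (-222, 145), (-218, 142), (-214, 142), (-210, 143), (-206, 143), (-202, 143), (-198, 143), (-194, 143), (-190, 143), (-186, 143), (-182, 143), (-178, 143), (-174, 143), (-170, 143), (-166, 143), (-162, 143), (-158, 143), (-154, 143), (-150, 144), (-146, 144), (-142, 144), (-138, 144), (-134, 144), (-130, 144), (-126, 144), (-122, 144), (-118, 144), (-114, 144), (-110, 144), (-106, 144), (-102, 144), (-98, 144), (-94, 144), (-90, 144), (-86, 144), (-82, 144)]
[ 0.5497 -0.0423  0.1665] [-0.8 -0.3 -0.1] 0.05848944875429596 7.8167
[(-242, 147), (-238, 129), (-234, 117), (-230, 162), (-226, 177), (-222, 145), (-218, 142), (-214, 142), (-210, 142), (-206, 142), (-202, 142), (-198, 143), (-194, 143), (-190, 143), (-186, 143), (-182, 143), (-178, 143), (-174, 143), (-170, 143), (-166, 143), (-162, 143), (-158, 144), (-154, 143), (-150, 144), (-146, 144), (-142, 144), (-138, 144), (-134, 144), (-130, 144), (-126, 144), (-122, 144), (-118, 144), (-114, 144), (-110, 144), (-106, 144), (-102, 144), (-98, 144), (-94, 144), (-90, 144), (-86, 144), (-82, 144)]
```

Bed edge shifted by ~130 mm, as wanted, and the stick is released. Next I rise clear. The tool must be tilted later, so I'm going up to the reach limit to see how the arm behaves there.

>>> apply_moves --moves '[{"hand":0.087,"dx":0,"dy":0,"dz":-0.04,"twist":0},{"hand":0.087,"dx":0,"dy":0,"dz":-0.08,"twist":0},{"hand":0.087,"dx":0,"dy":0,"dz":-0.12,"twist":0},{"hand":0.087,"dx":0,"dy":0,"dz":-0.16,"twist":0},{"hand":0.087,"dx":0,"dy":0,"dz":-0.2,"twist":0},{"hand":0.087,"dx":0,"dy":0,"dz":-0.24,"twist":0},{"hand":0.087,"dx":0,"dy":0,"dz":-0.28,"twist":0},{"hand":0.087,"dx":0,"dy":0,"dz":-0.32,"twist":0},{"hand":0.087,"dx":0,"dy":0,"dz":-0.36,"twist":0},{"hand":0.087,"dx":0,"dy":0,"dz":-0.4,"twist":0},{"hand":0.087,"dx":0,"dy":0,"dz":-0.44,"twist":0},{"hand":0.087,"dx":0,"dy":0,"dz":-0.48,"twist":0},{"hand":0.087,"dx":0,"dy":0,"dz":-0.52,"twist":0},{"hand":0.087,"dx":0,"dy":0,"dz":-0.56,"twist":0},{"hand":0.087,"dx":0,"dy":0,"dz":-0.6,"twist":0},{"hand":0.087,"dx":0,"dy":0,"dz":-0.64,"twist":0},{"hand":0.087,"dx":0,"dy":0,"dz":-0.68,"twist":0},{"hand":0.087,"dx":0,"dy":0,"dz":-0.72,"twist":0}]'

```text
time: 9.37
tool_pos: [0.4711, -0.036, 0.815]
ee_rot: [-0.011, 0.753, 0.658, -0.003]
contact_force: [-0.0, -0.6, 0.5]
width: 0.0872
grip_force: 0.0
```

```bash
python3 - <<'E'
from h import *
s=bot.read_state();t=bot.snapshot("top");c=bot.snapshot("scene")
cv2.imwrite("pics/t3.png",t[:,:,::-1]);cv2.imwrite("pics/s3.png",c[:,:,::-1])
print(s["q"].round(3),s["tool_pos"].round(4),s["ee_rot"].round(4),s["time"]);print(rot(s).as_matrix().round(3))
E
```

```text
[-0.318  0.298  0.218  0.013  2.647 -0.173] [ 0.4711 -0.036   0.815 ] [-0.0111  0.7526  0.6584 -0.0029] 9.3667
[[ 0.133  0.991 -0.019]
 [ 0.991 -0.133  0.013]
 [ 0.01  -0.021 -1.   ]]
```

At the height limit the tool stays pointing down (about 1° of inward tilt). I'm testing the outward limit from here, high above everything.

>>> apply_moves --moves '[{"hand":0.087,"dx":0,"dy":1.5,"dz":0,"twist":0},{"hand":0.087,"dx":0,"dy":1.5,"dz":0,"twist":0},{"hand":0.087,"dx":0,"dy":1.5,"dz":0,"twist":0},{"hand":0.087,"dx":0,"dy":1.5,"dz":0,"twist":0},{"hand":0.087,"dx":0,"dy":1.5,"dz":0,"twist":0},{"hand":0.087,"dx":0,"dy":1.5,"dz":0,"twist":0},{"hand":0.087,"dx":0,"dy":1.5,"dz":0,"twist":0},{"hand":0.087,"dx":0,"dy":1.5,"dz":0,"twist":0},{"hand":0.087,"dx":0,"dy":1.5,"dz":0,"twist":0},{"hand":0.087,"dx":0,"dy":1.5,"dz":0,"twist":0}]'

```text
time: 10.3
tool_pos: [0.6581, -0.068, 0.6785]
ee_rot: [-0.007, 0.752, 0.659, 0.001]
contact_force: [0.5, 0.1, 0.5]
width: 0.0871
grip_force: 0.0
```

```bash
cat > st.py <<'E'
from h import *
s=bot.read_state();print(s["q"].round(3),s["tool_pos"].round(4),s["time"]);print(rot(s).as_matrix().round(3))
E
python3 st.py
```

```text
[-0.276  0.54   0.219  0.015  2.392 -0.133] [ 0.6581 -0.068   0.6785] 10.3
[[ 0.132  0.991 -0.007]
 [ 0.991 -0.132  0.013]
 [ 0.012 -0.009 -1.   ]]
```

>>> apply_moves --moves '[{"hand":0.087,"dx":0,"dy":-0.1,"dz":0.15,"twist":70},{"hand":0.087,"dx":0,"dy":-0.1,"dz":0.15,"twist":70},{"hand":0.087,"dx":0,"dy":-0.1,"dz":0.15,"twist":70},{"hand":0.087,"dx":0,"dy":-0.1,"dz":0.15,"twist":70},{"hand":0.087,"dx":0,"dy":-0.1,"dz":0.15,"twist":70},{"hand":0.087,"dx":0,"dy":-0.1,"dz":0.15,"twist":70},{"hand":0.087,"dx":0,"dy":-0.1,"dz":0.15,"twist":70},{"hand":0.087,"dx":0,"dy":-0.1,"dz":0.15,"twist":70},{"hand":0.087,"dx":0,"dy":-0.1,"dz":0.15,"twist":70},{"hand":0.087,"dx":0,"dy":-0.1,"dz":0.15,"twist":70}]'

```text
time: 11.13
tool_pos: [0.5565, -0.0526, 0.5309]
ee_rot: [-0.007, 0.992, 0.123, -0.003]
contact_force: [1.0, 0.1, -0.1]
width: 0.0872
grip_force: 0.0
```

```bash
python3 st.py
```

```text
[-0.3    0.245  1.063  0.01   1.844  1.026] [ 0.5565 -0.0526  0.5309] 11.1333
[[ 0.97   0.245 -0.007]
 [ 0.245 -0.969  0.012]
 [-0.003 -0.014 -1.   ]]
```

The tilt picked up at a limit persists, so each call starts from the pose actually reached. The plan is to use the last joint's range limit: ask for more twist than it has, so the forearm roll joint takes over and tilts the tool. First I go high at azimuth about -23° and wind the twist down.

>>> apply_moves --moves '[{"hand":0.087,"dx":-0.17,"dy":0.078,"dz":-0.17,"twist":-140},{"hand":0.087,"dx":-0.17,"dy":0.078,"dz":-0.17,"twist":-140},{"hand":0.087,"dx":-0.17,"dy":0.078,"dz":-0.17,"twist":-140},{"hand":0.087,"dx":-0.17,"dy":0.078,"dz":-0.17,"twist":-140},{"hand":0.087,"dx":-0.17,"dy":0.078,"dz":-0.17,"twist":-140},{"hand":0.087,"dx":-0.17,"dy":0.078,"dz":-0.17,"twist":-140},{"hand":0.087,"dx":-0.17,"dy":0.078,"dz":-0.17,"twist":-140},{"hand":0.087,"dx":-0.17,"dy":0.078,"dz":-0.17,"twist":-140},{"hand":0.087,"dx":-0.17,"dy":0.078,"dz":-0.17,"twist":-140},{"hand":0.087,"dx":-0.17,"dy":0.078,"dz":-0.17,"twist":-140},{"hand":0.087,"dx":-0.17,"dy":0.078,"dz":-0.17,"twist":-140},{"hand":0.087,"dx":-0.17,"dy":0.078,"dz":-0.17,"twist":-140},{"hand":0.087,"dx":-0.17,"dy":0.078,"dz":-0.17,"twist":-140},{"hand":0.087,"dx":-0.17,"dy":0.078,"dz":-0.17,"twist":-140},{"hand":0.087,"dx":-0.17,"dy":0.078,"dz":-0.17,"twist":-140},{"hand":0.087,"dx":-0.17,"dy":0.078,"dz":-0.17,"twist":-140},{"hand":0.087,"dx":-0.17,"dy":0.078,"dz":-0.17,"twist":-140},{"hand":0.087,"dx":-0.17,"dy":0.078,"dz":-0.17,"twist":-140},{"hand":0.087,"dx":-0.17,"dy":0.078,"dz":-0.17,"twist":-140},{"hand":0.087,"dx":-0.17,"dy":0.078,"dz":-0.17,"twist":-140}]'

```text
time: 12.8
tool_pos: [0.4126, -0.1729, 0.7004]
ee_rot: [-0.004, 0.218, 0.976, 0.005]
contact_force: [-0.2, -0.2, 0.1]
width: 0.0868
grip_force: 0.0
```

```bash
python3 st.py
```

```text
[-0.652  0.095  0.825  0.008  2.234 -1.779] [ 0.4126 -0.1729  0.7004] 12.8
[[-0.905  0.425 -0.006]
 [ 0.425  0.905  0.013]
 [ 0.011  0.009 -1.   ]]
```

>>> apply_moves --moves '[{"hand":0.087,"dx":0,"dy":0,"dz":0,"twist":-120},{"hand":0.087,"dx":0,"dy":0,"dz":0,"twist":-120},{"hand":0.087,"dx":0,"dy":0,"dz":0,"twist":-120},{"hand":0.087,"dx":0,"dy":0,"dz":0,"twist":-120},{"hand":0.087,"dx":0,"dy":0,"dz":0,"twist":-120},{"hand":0.087,"dx":0,"dy":0,"dz":0,"twist":-120},{"hand":0.087,"dx":0,"dy":0,"dz":0,"twist":-120},{"hand":0.087,"dx":0,"dy":0,"dz":0,"twist":-120},{"hand":0.087,"dx":0,"dy":0,"dz":0,"twist":-120},{"hand":0.087,"dx":0,"dy":0,"dz":0,"twist":-120},{"hand":0.087,"dx":0,"dy":0,"dz":0,"twist":-120},{"hand":0.087,"dx":0,"dy":0,"dz":0,"twist":-120},{"hand":0.087,"dx":0,"dy":0,"dz":0,"twist":-120},{"hand":0.087,"dx":0,"dy":0,"dz":0,"twist":-120}]'

```text
time: 13.97
tool_pos: [0.4676, -0.059, 0.7149]
ee_rot: [0.015, -0.449, 0.893, 0.03]
contact_force: [0.3, -0.5, -0.1]
width: 0.0869
grip_force: 0.0
```

```bash
python3 st.py
```

```text
[-0.405  0.149  0.724  0.083  2.292 -2.854] [ 0.4676 -0.059   0.7149] 13.9667
[[-0.596 -0.803  0.001]
 [-0.801  0.595  0.067]
 [-0.054  0.039 -0.998]]
```

The tilt grows (about 4°), with the base joint swinging too. I'll add a counter-shift so that joint 4 has to take up the twist.

>>> apply_moves --moves '[{"hand":0.087,"dx":0.3,"dy":-0.07,"dz":0,"twist":-120},{"hand":0.087,"dx":0.3,"dy":-0.07,"dz":0,"twist":-120},{"hand":0.087,"dx":0.3,"dy":-0.07,"dz":0,"twist":-120},{"hand":0.087,"dx":0.3,"dy":-0.07,"dz":0,"twist":-120},{"hand":0.087,"dx":0.3,"dy":-0.07,"dz":0,"twist":-120},{"hand":0.087,"dx":0.3,"dy":-0.07,"dz":0,"twist":-120},{"hand":0.087,"dx":0.3,"dy":-0.07,"dz":0,"twist":-120},{"hand":0.087,"dx":0.3,"dy":-0.07,"dz":0,"twist":-120}]'

```text
time: 14.63
tool_pos: [0.4945, -0.0263, 0.816]
ee_rot: [0.128, -0.656, 0.73, 0.144]
contact_force: [-0.1, -0.0, 0.6]
width: 0.0869
grip_force: 0.0
```

```bash
python3 st.py
```

```text
[-0.496  0.342  0.219  0.774  2.647 -2.854] [ 0.4945 -0.0263  0.816 ] 14.6333
[[-0.107 -0.994 -0.001]
 [-0.921  0.099  0.378]
 [-0.376  0.041 -0.926]]
```

The tilt is now 22° with heading 90° (world), against 25–30° at about 53° wanted. I'll fit the arm's kinematics from the recorded poses and model the row stepping to choose the next nudge.

```bash
cat > kin.py <<'E'
import numpy as np
from scipy.optimize import least_squares
from scipy.spatial.transform import Rotation as Ro
D=[([-1.386489,.528379,1.433773,0,1.1814,-.178502],[.221715,-.583647,.221666],[-.00098,.98359,.180413,0]),
([-.279,.362,1.545,-.001,1.237,-.148],[.5495,-.0422,.282],[-.0004,.7518,.6594,-.0007]),
([-.318,.298,.218,.013,2.647,-.173],[.4711,-.036,.815],[-.0111,.7526,.6584,-.0029]),
([-.276,.54,.219,.015,2.392,-.133],[.6581,-.068,.6785],[-.007,.752,.659,.001]),
([-.3,.245,1.063,.01,1.844,1.026],[.5565,-.0526,.5309],[-.007,.992,.123,-.003]),
([-.652,.095,.825,.008,2.234,-1.779],[.4126,-.1729,.7004],[-.004,.218,.976,.005]),
([-.405,.149,.724,.083,2.292,-2.854],[.4676,-.059,.7149],[.015,-.449,.893,.03]),
([-.496,.342,.219,.774,2.647,-2.854],[.4945,-.0263,.816],[.128,-.656,.73,.144])]
Z=lambda a:Ro.from_euler("z",a).as_matrix()
Y=lambda a:Ro.from_euler("y",a).as_matrix()
def frames(q):
    A=Z(q[0]);B=A@Y(q[1]);C=B@Y(q[2]);E=C@Z(q[3]);F=E@Y(q[4]);return A,B,C,E,F
def M(q): # columns: h, d, r0, L1, e1(x), L2, e2(x), T
    A,B,C,E,F=frames(q)
    return np.c_[[0,0,1],A[:,1],B[:,2],B[:,0],C[:,2],C[:,0],F[:,2],F[:,1],F[:,0]]
def rotm(q): return frames(q)[4]@Z(SG*q[5]+C6)
SG,C6=1,0
best=[]
for sg in(1,-1):
    for c in np.arange(4)*np.pi/2:
        SG,C6=sg,c;best.append((sum((Ro.from_matrix(rotm(q)).inv()*Ro.from_quat([e[1],e[2],e[3],e[0]])).magnitude() for q,p,e in D),sg,c))
_,SG,C6=min(best)
P,*_=np.linalg.lstsq(np.vstack([M(q) for q,_,_ in D]),np.hstack([p for _,p,_ in D]),rcond=1e-6)
def fk(q): return M(q)@P,rotm(q)
LO=np.array([-3.08,-.75,.22,-1.43,0.,-2.85]);HI=np.array([3.08,2.2,2.44,4.57,2.65,2.85])
def ik(q0,p,R,w=.3,free=False):
    f=lambda q:np.r_[fk(q)[0]-p,w*Ro.from_matrix(fk(q)[1].T@R).as_rotvec()]
    r=least_squares(f,np.clip(q0,LO+1e-6,HI-1e-6),bounds=(LO,HI));return r.x,np.linalg.norm(r.fun)
def step(q,rows,w=.3):
    p0,R0=fk(q)
    for (d,tw) in rows:
        pt=p0+R0@np.array(d);Rt=R0@Z(np.radians(tw));p,R=fk(q)
        dp=pt-p;rv=Ro.from_matrix(R.T@Rt).as_rotvec()
        s=min(1,.0417/max(1e-9,np.linalg.norm(dp)),np.radians(7.16)/max(1e-9,np.linalg.norm(rv)))
        q,_=ik(q,p+s*dp,R@Ro.from_rotvec(s*rv).as_matrix(),w)
    return q
if __name__=="__main__":
    print(min(best),P.round(4))
    print([1000*np.linalg.norm(fk(q)[0]-p).round(4) for q,p,_ in D])
    for w in(.1,.2,.3,.5,1):
        a=step(np.array(D[5][0]),[((0,0,0),-120)]*14,w);b=step(np.array(D[6][0]),[((.3,-.07,0),-120)]*8,w)
        print(w,a.round(2),b.round(2),rotm(b)[:,2].round(3))
E
python3 kin.py
```

```text
(0.008711936919084876, 1, np.float64(1.5707963267948966)) [ 2.730e-01  1.113e-01  5.880e-01  2.000e-04  3.914e-01  1.140e-01
  3.043e-01 -2.000e-04 -2.000e-04]
[np.float64(0.2), np.float64(0.2), np.float64(0.2), np.float64(0.3), np.float64(0.3), np.float64(0.2), np.float64(0.2), np.float64(0.2)]
0.1 [-0.66  0.11  0.81  0.07  2.26 -2.85] [-0.75  0.25  0.65  0.45  2.55 -2.85] [-0.082  0.41  -0.909]
0.2 [-0.59  0.12  0.79  0.07  2.26 -2.85] [-0.65  0.32  0.47  0.53  2.64 -2.85] [-0.116  0.396 -0.911]
0.3 [-0.51  0.13  0.76  0.07  2.27 -2.85] [-0.57  0.34  0.34  0.63  2.65 -2.85] [-0.067  0.372 -0.926]
0.5 [-0.36  0.15  0.73  0.06  2.28 -2.85] [-0.41  0.35  0.22  0.69  2.65 -2.85] [-0.035  0.343 -0.939]
1 [-0.15  0.16  0.72  0.04  2.27 -2.85] [-0.01  0.28  0.22  0.49  2.65 -2.85] [-0.054  0.221 -0.974]
```

The model fits to 0.3 mm and the solver weight is about 0.4. I'll search for the next calls by simulation and check that the pick and place poses are reachable.

```bash
cat > plan.py <<'E'
from kin import *
import time
rng=np.random.default_rng(0)
q0=np.array(D[7][0])
h=np.radians(53)
def want(th,hd):
    z=np.array([np.sin(th)*np.cos(hd),np.sin(th)*np.sin(hd),-np.cos(th)]);y=np.array([-np.sin(hd),np.cos(hd),0]);return np.c_[np.cross(y,z),y,z]
for th in(25,30):
  for hd in(45,53,65):
    for sy in(1,-1):
      R=want(np.radians(th),np.radians(hd))@np.diag([sy,sy,1])
      o=[]
      for p in([.556,-.267,.13],[.612,.279,.145],[.5,.1,.35]):
        b=min((ik(np.r_[np.arctan2(p[1],p[0])-.2,.5,1.3,g,1.2,s],np.array(p),R) for g in(0,.7) for s in(-2,0,2)),key=lambda r:r[1]);o.append((round(b[1],3),b[0].round(2)[[0,3,4,5]]))
      print(th,hd,sy,o[0],o[1],o[2][0])
t=time.time();res=[]
while time.time()-t<150:
    v=rng.normal(size=3);v*=rng.uniform(0,.3)/np.linalg.norm(v);tw=rng.choice([-120,-60,-30,0,30]);n=int(rng.integers(3,11))
    q=step(q0,[(v,tw)]*n,.4);z=rotm(q)[:,2];tilt=np.degrees(np.arccos(-z[2]));hd=np.degrees(np.arctan2(z[1],z[0]))
    c=abs(hd-58)+2*abs(tilt-29);res.append((c,tilt,hd,v.round(2),tw,n,q.round(2),fk(q)[0].round(2)))
res.sort(key=lambda r:r[0])
for r in res[:6]:print(*[np.round(x,2) for x in r])
print(len(res))
E
python3 plan.py
```

```text
25 45 1 (np.float64(0.0), array([-0.85,  0.54,  0.97,  2.75])) (np.float64(0.0), array([ 0.14,  0.5 ,  0.55, -2.6 ])) 0.0
25 45 -1 (np.float64(0.0), array([-0.85,  0.54,  0.97, -0.39])) (np.float64(0.0), array([0.14, 0.5 , 0.55, 0.54])) 0.0
25 53 1 (np.float64(0.0), array([-0.84,  0.5 ,  1.05,  2.66])) (np.float64(0.0), array([ 0.12,  0.55,  0.63, -2.79])) 0.015
25 53 -1 (np.float64(0.0), array([-0.84,  0.5 ,  1.05, -0.48])) (np.float64(0.0), array([0.12, 0.55, 0.63, 0.36])) 0.0
25 65 1 (np.float64(0.0), array([-0.83,  0.44,  1.16,  2.52])) (np.float64(0.021), array([ 0.13,  0.46,  0.77, -2.85])) 0.051
25 65 -1 (np.float64(0.0), array([-0.83,  0.44,  1.16, -0.62])) (np.float64(0.0), array([0.09, 0.57, 0.75, 0.13])) 0.0
30 45 1 (np.float64(0.0), array([-0.89,  0.63,  1.  ,  2.65])) (np.float64(0.0), array([ 0.12,  0.74,  0.48, -2.85])) 0.009
30 45 -1 (np.float64(0.0), array([-0.89,  0.63,  1.  , -0.49])) (np.float64(0.0), array([0.12, 0.74, 0.48, 0.29])) 0.0
30 53 1 (np.float64(0.0), array([-0.88,  0.58,  1.09,  2.57])) (np.float64(0.015), array([ 0.11,  0.63,  0.59, -2.85])) 0.032
30
[... 260 characters left out ...]
0.0), array([-0.86,  0.51,  1.21, -0.68])) (np.float64(0.0), array([ 0.05,  0.73,  0.72, -0.04])) 0.0
4.94 28.69 62.32 [-0.05 -0.17 -0.21] 30 10 [-0.56  0.34  0.22  0.84  2.44 -2.42] [ 0.55 -0.04  0.83]
5.62 29.11 63.4 [-0.02  0.19 -0.17] 30 10 [-0.85  0.07  0.29  1.27  2.65 -2.15] [ 0.34 -0.01  0.92]
5.77 28.96 63.69 [ 0.11  0.11 -0.16] 0 8 [-0.93  0.24  0.22  1.15  2.65 -2.85] [ 0.4  -0.14  0.88]
6.46 28.23 62.91 [ 0.05  0.15 -0.16] 0 10 [-0.91  0.14  0.31  1.14  2.65 -2.85] [ 0.37 -0.08  0.89]
6.81 28.9 64.6 [-0.01 -0.13 -0.26] 0 9 [-0.65  0.31  0.22  0.92  2.51 -2.85] [ 0.51 -0.07  0.85]
7.54 29.1 65.35 [-0.12 -0.11 -0.2 ] 30 10 [-0.5   0.29  0.22  0.88  2.46 -2.29] [0.52 0.01 0.86]
2242
```

>>> apply_moves --moves '[{"hand":0.087,"dx":-0.05,"dy":-0.17,"dz":-0.21,"twist":30},{"hand":0.087,"dx":-0.05,"dy":-0.17,"dz":-0.21,"twist":30},{"hand":0.087,"dx":-0.05,"dy":-0.17,"dz":-0.21,"twist":30},{"hand":0.087,"dx":-0.05,"dy":-0.17,"dz":-0.21,"twist":30},{"hand":0.087,"dx":-0.05,"dy":-0.17,"dz":-0.21,"twist":30},{"hand":0.087,"dx":-0.05,"dy":-0.17,"dz":-0.21,"twist":30},{"hand":0.087,"dx":-0.05,"dy":-0.17,"dz":-0.21,"twist":30},{"hand":0.087,"dx":-0.05,"dy":-0.17,"dz":-0.21,"twist":30},{"hand":0.087,"dx":-0.05,"dy":-0.17,"dz":-0.21,"twist":30},{"hand":0.087,"dx":-0.05,"dy":-0.17,"dz":-0.21,"twist":30}]'

```text
time: 15.47
tool_pos: [0.4964, -0.0442, 0.8132]
ee_rot: [0.09, -0.443, 0.875, 0.171]
contact_force: [-0.3, 1.2, 0.4]
width: 0.087
grip_force: 0.0
```

```bash
cat > st.py <<'E'
from h import *
import kin
s=bot.read_state();print(s["q"].round(4).tolist(),s["tool_pos"].round(4),s["time"],s["width"]);m=rot(s).as_matrix();print(m.round(3))
z=m[:,2];print("tilt",np.degrees(np.arccos(-z[2])),"head",np.degrees(np.arctan2(z[1],z[0])))
E
python3 st.py
python3 - <<'E'
from h import *
from kin import step,fk,rotm
import time
q0=bot.read_state()["q"];rng=np.random.default_rng(1);t=time.time();res=[]
while time.time()-t<60:
    v=rng.normal(size=3);v*=rng.uniform(0,.3)/np.linalg.norm(v);tw=rng.choice([-60,-30,0,30]);n=int(rng.integers(3,9))
    q=step(q0,[(v,tw)]*n,.4);z=rotm(q)[:,2];tilt=np.degrees(np.arccos(-z[2]));hd=np.degrees(np.arctan2(z[1],z[0]))
    res.append((abs(hd-55)+2*abs(tilt-29),tilt,hd,v.round(2),tw,n,q.round(2),fk(q)[0].round(2)))
res.sort(key=lambda r:r[0])
for r in res[:4]:print(*[np.round(x,2) for x in r])
E
```

```text
[-0.5283, 0.3484, 0.2189, 0.7696, 2.6461, -2.3638] [ 0.4964 -0.0442  0.8132] 15.4667 0.08703218522617899
[[-0.591 -0.807  0.007]
 [-0.745  0.549  0.379]
 [-0.31   0.219 -0.925]]
tilt 22.271032069022805 head 88.91244951159568
11.55 26.78 62.1 [ 0.11 -0.01 -0.27] 0 8 [-0.93  0.26  0.22  1.04  2.65 -2.46] [ 0.41 -0.16  0.86]
12.32 28.92 67.16 [ 0.02  0.12 -0.2 ] -30 8 [-0.8   0.17  0.22  1.24  2.65 -2.61] [ 0.38 -0.04  0.91]
13.94 29.04 68.86 [ 0.02 -0.21 -0.18] -30 8 [-0.73  0.41  0.22  0.87  2.51 -2.85] [ 0.55 -0.15  0.79]
13.99 30.0 66.99 [ 0.01  0.2  -0.21] 0 8 [-0.79  0.11  0.22  1.36  2.65 -1.98] [0.35 0.01 0.93]
```

The tool only twisted this time, so the stepping near the limits is more like a clipped damped solver. I'll calibrate that variant against the recorded calls.

```bash
cat > sim.py <<'E'
from kin import *
D.append(([-.5283,.3484,.2189,.7696,2.6461,-2.3638],[.4964,-.0442,.8132],[.09,-.443,.875,.171]))
VM=.7*np.array([2.79,2.79,3.14,3.14,3.14,3.14])/12
def jac(q):
    A,B,C,E,F=frames(q);p=M(q)@P;o=[np.zeros(3)]*6
    sh=np.array([0,0,P[0]])+A[:,1]*P[1];el=sh+B[:,2]*P[2]+B[:,0]*P[3];wr=el+C[:,2]*P[4]+C[:,0]*P[5]
    ax=[np.array([0,0,1.]),A[:,1],B[:,1],C[:,2],E[:,1],F[:,2]];og=[np.zeros(3),sh,el,wr,wr,wr]
    return np.array([np.r_[np.cross(a,p-c),a] for a,c in zip(ax,og)]).T
def ikd(q,p,R,w,lam,it):
    q=q.copy()
    for _ in range(it):
        pc,Rc=fk(q);e=np.r_[p-pc,w*(Ro.from_matrix(R@Rc.T).as_rotvec())]
        J=jac(q)*np.r_[1,1,1,w,w,w][:,None]
        q=np.clip(q+J.T@np.linalg.solve(J@J.T+lam**2*np.eye(6),e),LO,HI)
    return q
def step2(q,rows,w=1.,lam=.05,it=10,mode=0):
    p0,R0=fk(q);q=np.array(q,float)
    for d,tw in rows:
        pt=p0+R0@np.array(d);Rt=R0@Z(np.radians(tw));p,R=fk(q)
        dp=pt-p;rv=Ro.from_matrix(Rt@R.T).as_rotvec()
        a=min(1,.0417/max(1e-9,np.linalg.norm(dp)));b=min(1,np.radians(7.16)/max(1e-9,np.linalg.norm(rv)))
        if mode==0:a=b=min(a,b)
        qn=ikd(q,p+a*dp,Ro.from_rotvec(b*rv).as_matrix()@R,w,lam,it)
        q=q+(qn-q)*min(1,(VM/np.maximum(1e-9,abs(qn-q))).min())
    return q
CALLS=[(2,3,(0,1.5,0),0,10),(5,6,(0,0,0),-120,14),(6,7,(.3,-.07,0),-120,8),(7,8,(-.05,-.17,-.21),30,10)]
if __name__=="__main__":
    out=[]
    for mode in(0,1):
     for w in(.1,.2,.3,.4,.6,1.):
      for lam in(.001,.01,.03,.1,.2):
       for it in(1,3,10,40):
        qs=[step2(D[i][0],[(d,t)]*n,w,lam,it,mode) for i,j,d,t,n in CALLS]
        er=[np.linalg.norm((q-np.array(D[c[1]][0])).clip(-1,1)) for q,c in zip(qs,CALLS)]
        out.append((sum(er),mode,w,lam,it,np.round(er,2)))
    out.sort(key=lambda r:r[0])
    for o in out[:8]:print(*o)
E
python3 sim.py
```

```text
1.4317106712026244 0 0.4 0.2 1 [0.2  0.17 0.93 0.13]
1.438890257233994 0 0.3 0.2 1 [0.16 0.18 0.93 0.16]
1.5017712170624535 0 0.6 0.2 1 [0.26 0.16 0.93 0.15]
1.5121536033402636 1 0.3 0.2 40 [0.19 0.27 0.94 0.11]
1.5140802742210147 1 0.3 0.2 10 [0.19 0.27 0.94 0.11]
1.517422020446201 1 1.0 0.2 1 [0.15 0.26 1.01 0.1 ]
1.5210016517103626 1 0.2 0.2 40 [0.21 0.28 0.88 0.15]
1.5230289173408802 1 0.6 0.2 1 [0.15 0.27 1.01 0.09]
```

```bash
cat > sim2.py <<'E'
from sim import *
def step3(q,rows,w=.4,mode=0,reg=0.,clampt=True):
    p0,R0=fk(q);q=np.array(q,float)
    for d,tw in rows:
        pt=p0+R0@np.array(d);Rt=R0@Z(np.radians(tw));p,R=fk(q)
        dp=pt-p;rv=Ro.from_matrix(Rt@R.T).as_rotvec()
        a=min(1,.0417/max(1e-9,np.linalg.norm(dp)));b=min(1,np.radians(7.16)/max(1e-9,np.linalg.norm(rv)))
        if mode==0:a=b=min(a,b)
        P1=p+a*dp;R1=Ro.from_rotvec(b*rv).as_matrix()@R
        f=lambda x:np.r_[fk(x)[0]-P1,w*Ro.from_matrix(fk(x)[1].T@R1).as_rotvec(),reg*(x-q)]
        qn=least_squares(f,np.clip(q,LO+1e-6,HI-1e-6),bounds=(LO,HI)).x
        q=q+(qn-q)*min(1,(VM/np.maximum(1e-9,abs(qn-q))).min())
    return q
if __name__=="__main__":
    for mode in(0,1):
     for w in(.1,.3,.5,.8):
      for reg in(0,.03,.1):
        qs=[step3(D[i][0],[(d,t)]*n,w,mode,reg) for i,j,d,t,n in CALLS]
        er=[np.linalg.norm((q-np.array(D[c[1]][0])).clip(-1,1)) for q,c in zip(qs,CALLS)]
        print(mode,w,reg,round(sum(er),2),np.round(er,2))
E
timeout 300 python3 sim2.py
```

```text
0 0.1 0 2.45 [0.79 0.27 0.61 0.78]
0 0.1 0.03 2.5 [0.78 0.27 0.68 0.77]
0 0.1 0.1 2.69 [0.69 0.34 0.91 0.75]
0 0.3 0 1.08 [0.39 0.12 0.2  0.36]
0 0.3 0.03 1.09 [0.39 0.12 0.22 0.36]
0 0.3 0.1 1.28 [0.35 0.14 0.44 0.35]
0 0.5 0 0.55 [0.21 0.05 0.12 0.16]
0 0.5 0.03 0.56 [0.21 0.05 0.14 0.16]
0 0.5 0.1 0.68 [0.2  0.05 0.27 0.17]
0 0.8 0 0.86 [0.14 0.2  0.4  0.12]
0 0.8 0.03 0.87 [0.14 0.2  0.41 0.12]
0 0.8 0.1 0.92 [0.13 0.2  0.47 0.13]
1 0.1 0 2.76 [0.68 0.29 0.8  0.99]
1 0.1 0.03 2.75 [0.68 0.29 0.8  0.98]
1 0.1 0.1 3.0 [0.59 0.35 1.08 0.98]
1 0.3 0 0.91 [0.15 0.24 0.42 0.1 ]
1 0.3 0.03 0.9 [0.15 0.24 0.41 0.1 ]
1 0.3 0.1 0.89 [0.14 0.24 0.42 0.1 ]
1 0.5 0 0.4 [0.12 0.09 0.13 0.07]
1 0.5 0.03 0.39 [0.12 0.09 0.12 0.07]
1 0.5 0.1 0.38 [0.11 0.1  0.11 0.07]
1 0.8 0 0.6 [0.11 0.15 0.28 0.07]
1 0.8 0.03 0.61 [0.11 0.15 0.29 0.07]
1 0.8 0.1 0.66 [0.1  0.14 0.36 0.06]
```

The bounded least-squares model (w=0.5, separate clamps) predicts all the calls well. Searching with it.

```bash
cat > srch.py <<'E'
from sim2 import *
import time,sys,multiprocessing as mp
q0=np.array(D[-1][0])
def th(q):
    z=rotm(q)[:,2];return np.degrees(np.arccos(-z[2])),np.degrees(np.arctan2(z[1],z[0]))
def cost(q):
    t,h=th(q);p=fk(q)[0];return abs(h-56)+2*abs(t-28)+(50 if p[2]<.6 else 0)
def run(seed):
    rng=np.random.default_rng(seed);t=time.time();res=[]
    while time.time()-t<170:
        c=[];q=q0
        for k in range(int(rng.integers(1,4))):
            v=rng.normal(size=3);v*=rng.uniform(.05,.35)/np.linalg.norm(v)
            c.append((tuple(v.round(2)),int(rng.choice([-120,-120,-60,0,60])),int(rng.integers(4,9))))
            q=step3(q,[(c[-1][0],c[-1][1])]*c[-1][2],.5,1,.05)
            res.append((cost(q),th(q),list(c),q.round(2),fk(q)[0].round(2)))
    return sorted(res,key=lambda r:r[0])[:6]
with mp.Pool() as P_:
    R=sorted(sum(P_.map(run,range(mp.cpu_count())),[]),key=lambda r:r[0])
for r in R[:8]:print(*r)
E
export OMP_NUM_THREADS=1; python3 srch.py
```

```text
3.8873591967079264 (np.float64(29.816196683426565), np.float64(55.7450341701452)) [((np.float64(0.14), np.float64(0.09), np.float64(-0.23)), 60, 5), ((np.float64(-0.27), np.float64(-0.14), np.float64(-0.14)), -120, 8)] [-0.75  0.35  0.22  0.88  2.45 -2.85] [ 0.54 -0.14  0.83]
4.182889223913193 (np.float64(28.641126207697063), np.float64(58.90063680851907)) [((np.float64(0.1), np.float64(-0.09), np.float64(-0.13)), 60, 7), ((np.float64(0.01), np.float64(0.04), np.float64(-0.1)), -120, 8)] [-0.93  0.27  0.22  1.05  2.6  -2.59] [ 0.43 -0.17  0.86]
4.4658974660897 (np.float64(27.592201128843033), np.float64(59.65029972377577)) [((np.float64(-0.02), np.float64(-0.01), np.float64(-0.08)), -120, 4), ((np.float64(0.09), np.float64(0.16), np.float64(-0.27)), 60, 8)] [-1.02  0.15  0.35  1.05  2.65 -2.08] [ 0.36 -0.14  0.87]
4.500232509814701 (np.float64(29.991036591036686), np.float64(55.48184067225867)) [((np.float64(0.07), np.float64(-0.05), np.float64(-0.04)), 60, 8), ((np.float64(-0.01), np.float64(0.08), np.float64(-0.07)), 60, 4), ((np.float64(0.15), np.float64(-0.07), np.float64(-0.2)),
[... 672 characters left out ...]
t64(-0.3)), -120, 5)] [-0.96  0.32  0.22  0.95  2.62 -2.47] [ 0.44 -0.21  0.84]
6.3262294665355725 (np.float64(28.134233998467135), np.float64(62.0577614696013)) [((np.float64(0.06), np.float64(-0.03), np.float64(-0.05)), 60, 5), ((np.float64(-0.01), np.float64(-0.03), np.float64(-0.12)), -120, 8), ((np.float64(0.01), np.float64(0.12), np.float64(-0.01)), 60, 7)] [-1.08  0.06  0.57  0.9   2.62 -2.27] [ 0.34 -0.14  0.84]
6.653129635902253 (np.float64(28.24536911431727), np.float64(62.16239140726771)) [((np.float64(0.06), np.float64(-0.03), np.float64(-0.05)), 60, 5), ((np.float64(-0.01), np.float64(-0.03), np.float64(-0.12)), -120, 8)] [-0.88  0.3   0.22  0.99  2.59 -2.84] [ 0.45 -0.16  0.85]
```

>>> apply_moves --moves '[{"hand":0.087,"dx":0.1,"dy":-0.09,"dz":-0.13,"twist":60},{"hand":0.087,"dx":0.1,"dy":-0.09,"dz":-0.13,"twist":60},{"hand":0.087,"dx":0.1,"dy":-0.09,"dz":-0.13,"twist":60},{"hand":0.087,"dx":0.1,"dy":-0.09,"dz":-0.13,"twist":60},{"hand":0.087,"dx":0.1,"dy":-0.09,"dz":-0.13,"twist":60},{"hand":0.087,"dx":0.1,"dy":-0.09,"dz":-0.13,"twist":60},{"hand":0.087,"dx":0.1,"dy":-0.09,"dz":-0.13,"twist":60}]'

```text
time: 16.05
tool_pos: [0.4789, -0.1817, 0.7994]
ee_rot: [0.047, -0.022, 0.981, 0.188]
contact_force: [-0.3, 0.7, -0.6]
width: 0.087
grip_force: 0.0
```

>>> apply_moves --moves '[{"hand":0.087,"dx":0.01,"dy":0.04,"dz":-0.1,"twist":-120},{"hand":0.087,"dx":0.01,"dy":0.04,"dz":-0.1,"twist":-120},{"hand":0.087,"dx":0.01,"dy":0.04,"dz":-0.1,"twist":-120},{"hand":0.087,"dx":0.01,"dy":0.04,"dz":-0.1,"twist":-120},{"hand":0.087,"dx":0.01,"dy":0.04,"dz":-0.1,"twist":-120},{"hand":0.087,"dx":0.01,"dy":0.04,"dz":-0.1,"twist":-120},{"hand":0.087,"dx":0.01,"dy":0.04,"dz":-0.1,"twist":-120},{"hand":0.087,"dx":0.01,"dy":0.04,"dz":-0.1,"twist":-120}]'

```text
time: 16.72
tool_pos: [0.4293, -0.1625, 0.8515]
ee_rot: [0.184, -0.484, 0.845, 0.13]
contact_force: [-0.7, 0.5, -0.1]
width: 0.0872
grip_force: 0.0
```

```bash
python3 st.py
```

```text
[-0.8905, 0.2864, 0.2186, 0.9788, 2.6462, -2.6277] [ 0.4293 -0.1625  0.8515] 16.7167 0.08717273231192608
[[-0.463 -0.867  0.185]
 [-0.771  0.497  0.399]
 [-0.437  0.042 -0.898]]
tilt 26.063440595732022 head 65.10130891227003
```

Tilt 26°, heading 65°: good enough, with the wrist well in front of the shelf edge. I'll simulate the untwist and travel to a hover behind and above the cup.

```bash
python3 - <<'E'
from h import *
from sim2 import *
q=bot.read_state()["q"]
a=step3(q,[((.335,-.192,.495),140)]*20,.5,1,.05);p,R=fk(a);print(a.round(3),p.round(4),R.round(3).tolist())
b=step3(a,[((0,0,0),34.5)]*6,.5,1,.05);p,R=fk(b);print(b.round(3),p.round(4),R.round(3).tolist())
c=step3(b,[((0,0,.15),0)]*6,.5,1,.05);p,R=fk(c);print(c.round(3),p.round(4))
# place path
for X in([.56,-.26,.45],[.5,0,.45],[.55,.13,.3],[.615,.288,.16]):
    c,e=ik(c,np.array(X),R,.5);print(c.round(3),round(e,4))
E
```

```text
[-0.92   0.562  1.372  0.403  1.443 -1.188] [ 0.532  -0.3194  0.2516] [[-0.203, 0.961, 0.185], [0.91, 0.116, 0.399], [0.362, 0.25, -0.898]]
[-0.92   0.562  1.372  0.403  1.443 -0.586] [ 0.532  -0.3194  0.2516] [[0.377, 0.908, 0.185], [0.815, -0.42, 0.399], [0.44, 0.001, -0.898]]
[-0.825  0.707  1.524  0.464  1.139 -0.637] [ 0.5598 -0.2596  0.1169]
[-0.825  0.392  1.126  0.43   1.787 -0.333] 0.0
[-0.511  0.104  1.519  0.454  1.557 -0.093] 0.0
[-0.209  0.292  1.696  0.502  1.1    0.004] 0.0
[0.098 0.593 1.625 0.577 0.766 0.141] 0.0
```

All reachable. I'm going to the hover, then looking.

>>> apply_moves --moves '[{"hand":0.087,"dx":0.335,"dy":-0.192,"dz":0.495,"twist":140},{"hand":0.087,"dx":0.335,"dy":-0.192,"dz":0.495,"twist":140},{"hand":0.087,"dx":0.335,"dy":-0.192,"dz":0.495,"twist":140},{"hand":0.087,"dx":0.335,"dy":-0.192,"dz":0.495,"twist":140},{"hand":0.087,"dx":0.335,"dy":-0.192,"dz":0.495,"twist":140},{"hand":0.087,"dx":0.335,"dy":-0.192,"dz":0.495,"twist":140},{"hand":0.087,"dx":0.335,"dy":-0.192,"dz":0.495,"twist":140},{"hand":0.087,"dx":0.335,"dy":-0.192,"dz":0.495,"twist":140},{"hand":0.087,"dx":0.335,"dy":-0.192,"dz":0.495,"twist":140},{"hand":0.087,"dx":0.335,"dy":-0.192,"dz":0.495,"twist":140},{"hand":0.087,"dx":0.335,"dy":-0.192,"dz":0.495,"twist":140},{"hand":0.087,"dx":0.335,"dy":-0.192,"dz":0.495,"twist":140},{"hand":0.087,"dx":0.335,"dy":-0.192,"dz":0.495,"twist":140},{"hand":0.087,"dx":0.335,"dy":-0.192,"dz":0.495,"twist":140},{"hand":0.087,"dx":0.335,"dy":-0.192,"dz":0.495,"twist":140},{"hand":0.087,"dx":0.335,"dy":-0.192,"dz":0.495,"twist":140},{"hand":0.087,"dx":0.335,"dy":-0.192,"dz":0.495,"twist":140},{"hand":0.087,"dx":0.335,"dy":-0.192,"dz":0.495,"twist":140},{"hand":0.087,"dx":0.335,"dy":-0.192,"dz":0.495,"twist":140},{"hand":0.087,"dx":0.335,"dy":-0.192,"dz":0.495,"twist":140}]'

```text
time: 18.38
tool_pos: [0.5297, -0.3186, 0.2505]
ee_rot: [-0.062, 0.633, 0.741, 0.217]
contact_force: [0.1, -0.1, -0.2]
width: 0.0871
grip_force: 0.0
```

>>> apply_moves --moves '[{"hand":0.087,"dx":0,"dy":0,"dz":0,"twist":34.5},{"hand":0.087,"dx":0,"dy":0,"dz":0,"twist":34.5},{"hand":0.087,"dx":0,"dy":0,"dz":0,"twist":34.5},{"hand":0.087,"dx":0,"dy":0,"dz":0,"twist":34.5},{"hand":0.087,"dx":0,"dy":0,"dz":0,"twist":34.5},{"hand":0.087,"dx":0,"dy":0,"dz":0,"twist":34.5}]'

```text
time: 18.88
tool_pos: [0.5297, -0.3185, 0.2509]
ee_rot: [-0.123, 0.823, 0.521, 0.189]
contact_force: [0.4, -0.6, -0.1]
width: 0.0871
grip_force: 0.0
```

```bash
python3 st.py; python3 - <<'E'
from h import *
import pickle
pw=bot.camera_params("wrist");w=bot.snapshot("wrist");t=bot.snapshot("top")
pickle.dump((pw,t),open("p4.pkl","wb"))
cv2.imwrite("pics/w4.png",cv2.resize(w[:,:,::-1],(800,600),interpolation=cv2.INTER_CUBIC));cv2.imwrite("pics/t4.png",t[:,:,::-1])
E
```

```text
[-0.9218, 0.5603, 1.3775, 0.4019, 1.4413, -0.5806] [ 0.5297 -0.3185  0.2509] 18.8833 0.0870640535296389
[[ 0.385  0.904  0.184]
 [ 0.811 -0.427  0.399]
 [ 0.44  -0.005 -0.898]]
tilt 26.08270717031046 head 65.26654045403292
```

View pics/w4.png

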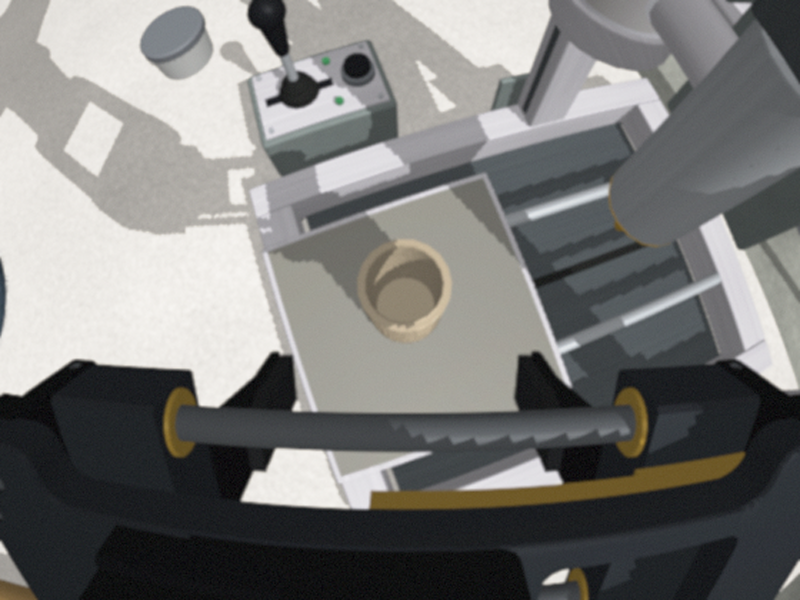

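Wrist view: cup rim ellipse about (358–451, 240–328), centre (405,284); the bed's front edge is in line with the base front; the stick is upright.

```bash
python3 - <<'E'
from h import *
import pickle
pw,t=pickle.load(open("p4.pkl","rb"))
c=bw(405,284,.165,p=pw);print("rim",c.round(4),"L",bw(358,284,.165,p=pw).round(4),"R",bw(451,284,.165,p=pw).round(4),"T",bw(405,239,.165,p=pw).round(4),"B",bw(405,329,.165,p=pw).round(4))
s=bot.read_state();m=rot(s).as_matrix();G=np.r_[c[:2],.135];T=G+.019*m[:,2]
print("shift",(m.T@(T-s["tool_pos"])).round(4))
E
```

```text
rim [ 0.5529 -0.2679  0.165 ] L [ 0.5279 -0.256   0.165 ] R [ 0.5773 -0.2794  0.165 ] T [ 0.5646 -0.243   0.165 ] B [ 0.5416 -0.2918  0.165 ]
shift [-0.0009 -0.0002  0.1476]
```

>>> apply_moves --moves '[{"hand":0.087,"dx":-0.001,"dy":0,"dz":0.035,"twist":0},{"hand":0.087,"dx":-0.001,"dy":0,"dz":0.07,"twist":0},{"hand":0.087,"dx":-0.001,"dy":0,"dz":0.1,"twist":0},{"hand":0.087,"dx":-0.001,"dy":0,"dz":0.13,"twist":0},{"hand":0.087,"dx":-0.001,"dy":0,"dz":0.148,"twist":0},{"hand":0.087,"dx":-0.001,"dy":0,"dz":0.148,"twist":0},{"hand":0.087,"dx":-0.001,"dy":0,"dz":0.148,"twist":0},{"hand":0.05,"dx":-0.001,"dy":0,"dz":0.148,"twist":0},{"hand":0.05,"dx":-0.001,"dy":0,"dz":0.148,"twist":0},{"hand":0.05,"dx":-0.001,"dy":0,"dz":0.148,"twist":0},{"hand":0.05,"dx":-0.001,"dy":0,"dz":0.148,"twist":0},{"hand":0.05,"dx":-0.001,"dy":0,"dz":0.148,"twist":0},{"hand":0.05,"dx":-0.001,"dy":0,"dz":0.148,"twist":0},{"hand":0.05,"dx":-0.001,"dy":0,"dz":0.148,"twist":0},{"hand":0.05,"dx":-0.001,"dy":0,"dz":0.148,"twist":0},{"hand":0.05,"dx":-0.001,"dy":0,"dz":0.148,"twist":0}]' --force 15

```text
time: 20.32
tool_pos: [0.5569, -0.2606, 0.1181]
ee_rot: [-0.122, 0.823, 0.522, 0.19]
contact_force: [0.2, -1.1, 3.9]
width: 0.0565
grip_force: 14.9
```

```bash
python3 st.py; python3 -c "
from h import *
s=bot.read_state();print(s['contact_force'],s['grip_force'],s['width'])"
```

```text
[-0.8297, 0.7033, 1.527, 0.4626, 1.1411, -0.6334] [ 0.5569 -0.2606  0.1181] 20.3167 0.0564559187224922
[[ 0.384  0.905  0.185]
 [ 0.812 -0.426  0.399]
 [ 0.44  -0.003 -0.898]]
tilt 26.079946528191154 head 65.10848829629522
[ 0.23767651 -1.12997213  3.92923919] 14.922825722023845 0.0564559187224922
```

Cup gripped (width 56.5 mm, 15 N). I'll convert the carry waypoints to tool axes and check them in simulation.

```bash
cat > conv.py <<'E'
from h import *
import sys
from sim2 import *
def conv(W,hold=3):
    s=bot.read_state();m=rot(s).as_matrix();p=s["tool_pos"];q=s["q"];rows=[]
    for X in W:
        d=m.T@(np.array(X)-p);rows.append(d);n=len(rows)
        prev=rows[-2] if n>1 else np.zeros(3)
        k=int(np.ceil(np.linalg.norm(d-prev)/.0417));q=step3_from(q,p,m,d,k+1)
        print(np.round(d,3).tolist(),"rows",k,"q",q.round(2),"err",np.linalg.norm(fk(q)[0]-X).round(4))
def step3_from(q,p,m,d,k):
    for _ in range(1): q,e=ik(q,p+m@d,m,.5)
    return q
E
python3 - <<'E'
from conv import *
conv([(.557,-.2606,.16),(.47,-.2,.29),(.47,0,.29),(.515,.15,.22)])
E
```

```text
[0.018, -0.0, -0.038] rows 2 q [-0.83  0.65  1.5   0.45  1.21 -0.59] err 0.0
[0.091, -0.105, -0.146] rows 5 q [-0.87  0.35  1.64  0.42  1.38 -0.56] err 0.0
[0.254, -0.19, -0.067] rows 5 q [-0.55  0.21  1.85  0.49  1.18 -0.32] err 0.0
[0.362, -0.213, 0.064] rows 5 q [-0.18  0.36  1.87  0.59  0.88 -0.11] err 0.0
```

>>> apply_moves --moves '[{"hand":0.05,"dx":0.009,"dy":0,"dz":-0.019,"twist":0},{"hand":0.05,"dx":0.018,"dy":0,"dz":-0.038,"twist":0},{"hand":0.05,"dx":0.027,"dy":-0.015,"dz":-0.055,"twist":0},{"hand":0.05,"dx":0.041,"dy":-0.035,"dz":-0.075,"twist":0},{"hand":0.05,"dx":0.058,"dy":-0.058,"dz":-0.1,"twist":0},{"hand":0.05,"dx":0.075,"dy":-0.082,"dz":-0.123,"twist":0},{"hand":0.05,"dx":0.091,"dy":-0.105,"dz":-0.146,"twist":0},{"hand":0.05,"dx":0.118,"dy":-0.119,"dz":-0.133,"twist":0},{"hand":0.05,"dx":0.145,"dy":-0.133,"dz":-0.12,"twist":0},{"hand":0.05,"dx":0.172,"dy":-0.148,"dz":-0.107,"twist":0},{"hand":0.05,"dx":0.2,"dy":-0.162,"dz":-0.093,"twist":0},{"hand":0.05,"dx":0.227,"dy":-0.176,"dz":-0.08,"twist":0},{"hand":0.05,"dx":0.254,"dy":-0.19,"dz":-0.067,"twist":0},{"hand":0.05,"dx":0.276,"dy":-0.195,"dz":-0.041,"twist":0},{"hand":0.05,"dx":0.297,"dy":-0.199,"dz":-0.015,"twist":0},{"hand":0.05,"dx":0.319,"dy":-0.204,"dz":0.012,"twist":0},{"hand":0.05,"dx":0.34,"dy":-0.208,"dz":0.038,"twist":0},{"hand":0.05,"dx":0.362,"dy":-0.213,"dz":0.064,"twist":0},{"hand":0.05,"dx":0.362,"dy":-0.213,"dz":0.064,"twist":0},{"hand":0.05,"dx":0.362,"dy":-0.213,"dz":0.064,"twist":0}]'

```text
time: 21.98
tool_pos: [0.513, 0.1517, 0.2186]
ee_rot: [-0.124, 0.822, 0.523, 0.188]
contact_force: [-0.1, 0.0, -1.8]
width: 0.0564
grip_force: 15.0
```

```bash
python3 st.py; python3 - <<'E'
from h import *
import pickle
s=bot.read_state();print(s["grip_force"],s["contact_force"])
pw=bot.camera_params("wrist");w=bot.snapshot("wrist")
pickle.dump(pw,open("p5.pkl","wb"))
cv2.imwrite("pics/w5.png",cv2.resize(w[:,:,::-1],(800,600),interpolation=cv2.INTER_CUBIC))
E
```

```text
[-0.1797, 0.3606, 1.8741, 0.5844, 0.8812, -0.1148] [0.513  0.1517 0.2186] 21.9833 0.056353785898904184
[[ 0.382  0.907  0.179]
 [ 0.814 -0.422  0.4  ]
 [ 0.438 -0.007 -0.899]]
tilt 25.995979955359502 head 65.8981923183166
15.003681590533233 [-0.10277667  0.01002344 -1.83123228]
```

View pics/w5.png

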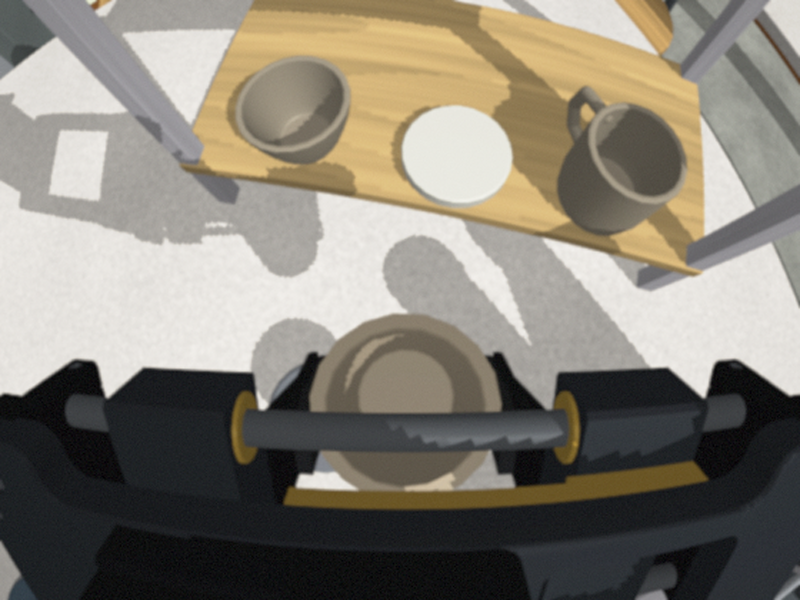

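Wrist view: cup held upright between the fingers; bat's top face (402–512, 106–199), centre (457,152), between bowl (295,108) and mug (625,165).

```bash
python3 - <<'E'
from conv import *
import pickle
pw=pickle.load(open("p5.pkl","rb"))
for n,u,v in[("c",457,152),("L",402,154),("R",512,153),("T",458,106),("B",455,199)]:print(n,bw(u,v,.104,p=pw).round(4))
print("postL",bw(190,158,.09,p=pw).round(3))
c=bw(457,152,.104,p=pw)
ex=np.array([.602,.798])
s=bot.read_state();m=rot(s).as_matrix();z=m[:,2];k=.104+.060
off=.019*z
C=c[:2]-.004*ex
T=np.r_[C+off[:2],k+off[2]]
print("cup target",C.round(4),"TCP",T.round(4),"rack xy",[(C-[.65,.3305])@ex,(C-[.65,.3305])@[-.798,.602]])
conv([np.r_[T[:2]-.14*ex,T[2]+.03],np.r_[T[:2],T[2]+.03],np.r_[T[:2],T[2]+.001]])
E
```

```text
c [0.6118 0.2793 0.104 ]
L [0.5756 0.294  0.104 ]
R [0.6483 0.263  0.104 ]
T [0.6308 0.3143 0.104 ]
B [0.5938 0.2473 0.104 ]
postL [0.427 0.379 0.09 ]
cup target [0.6093 0.2761] TCP [0.6128 0.2837 0.1469] rack xy [np.float64(-0.06789452465135838), np.float64(-0.00031585932610644365)]
[0.004, 0.004, 0.049] rows 2 q [-0.13  0.45  1.88  0.64  0.78 -0.14] err 0.0
[0.128, 0.033, 0.109] rows 4 q [0.09 0.57 1.62 0.56 0.8  0.17] err 0.0
[0.115, 0.034, 0.135] rows 1 q [0.09 0.61 1.64 0.59 0.75 0.12] err 0.0
```

>>> apply_moves --moves '[{"hand":0.05,"dx":0.002,"dy":0.002,"dz":0.025,"twist":0},{"hand":0.05,"dx":0.004,"dy":0.004,"dz":0.049,"twist":0},{"hand":0.05,"dx":0.022,"dy":0.008,"dz":0.058,"twist":0},{"hand":0.05,"dx":0.048,"dy":0.014,"dz":0.07,"twist":0},{"hand":0.05,"dx":0.075,"dy":0.021,"dz":0.083,"twist":0},{"hand":0.05,"dx":0.102,"dy":0.027,"dz":0.096,"twist":0},{"hand":0.05,"dx":0.128,"dy":0.033,"dz":0.109,"twist":0},{"hand":0.05,"dx":0.128,"dy":0.033,"dz":0.109,"twist":0},{"hand":0.05,"dx":0.122,"dy":0.033,"dz":0.121,"twist":0},{"hand":0.05,"dx":0.118,"dy":0.033,"dz":0.13,"twist":0},{"hand":0.05,"dx":0.118,"dy":0.033,"dz":0.13,"twist":0},{"hand":0.05,"dx":0.118,"dy":0.033,"dz":0.13,"twist":0}]'

```text
time: 23.03
tool_pos: [0.6121, 0.282, 0.1533]
ee_rot: [-0.123, 0.824, 0.521, 0.188]
contact_force: [-0.6, 0.4, -0.5]
width: 0.0564
grip_force: 15.0
```

```bash
python3 st.py;python3 - <<'E'
from h import *
s=bot.read_state();print(s["grip_force"],s["contact_force"])
E
```

```text
[0.0875, 0.599, 1.6384, 0.5864, 0.7601, 0.1289] [0.6121 0.282  0.1533] 23.0333 0.05637186444514462
[[ 0.388  0.904  0.181]
 [ 0.811 -0.427  0.399]
 [ 0.438 -0.008 -0.899]]
tilt 25.95070538968773 head 65.61726177167105
15.004161562974332 [-0.58026493  0.39626297 -0.53797247]
```

>>> apply_moves --moves '[{"hand":0.05,"dx":-0.001,"dy":0,"dz":0.002,"twist":0},{"hand":0.05,"dx":-0.0015,"dy":0,"dz":0.0035,"twist":0},{"hand":0.05,"dx":-0.0022,"dy":0,"dz":0.0045,"twist":0},{"hand":0.05,"dx":-0.0022,"dy":0,"dz":0.0045,"twist":0},{"hand":0.05,"dx":-0.0022,"dy":0,"dz":0.0045,"twist":0}]'

```text
time: 23.45
tool_pos: [0.6138, 0.2835, 0.1503]
ee_rot: [-0.122, 0.823, 0.522, 0.19]
contact_force: [0.5, 0.4, -2.0]
width: 0.0562
grip_force: 15.0
```

>>> apply_moves --moves '[{"hand":0.05,"dx":-0.0004,"dy":0,"dz":0.0009,"twist":0},{"hand":0.05,"dx":-0.0004,"dy":0,"dz":0.0009,"twist":0},{"hand":0.05,"dx":-0.0004,"dy":0,"dz":0.0009,"twist":0}]'

```text
time: 23.7
tool_pos: [0.6137, 0.2837, 0.1492]
ee_rot: [-0.123, 0.823, 0.522, 0.19]
contact_force: [-1.0, -0.1, -1.1]
width: 0.0566
grip_force: 15.0
```

>>> apply_moves --moves '[{"hand":0.05,"dx":-0.0005,"dy":0,"dz":0.001,"twist":0},{"hand":0.05,"dx":-0.0005,"dy":0,"dz":0.001,"twist":0},{"hand":0.05,"dx":-0.0005,"dy":0,"dz":0.001,"twist":0}]'

```text
time: 23.95
tool_pos: [0.6137, 0.2836, 0.1479]
ee_rot: [-0.123, 0.823, 0.522, 0.189]
contact_force: [0.3, 0.2, -2.4]
width: 0.0565
grip_force: 15.0
```

>>> apply_moves --moves '[{"hand":0.05,"dx":-0.0005,"dy":0,"dz":0.001,"twist":0},{"hand":0.05,"dx":-0.0005,"dy":0,"dz":0.001,"twist":0},{"hand":0.05,"dx":-0.0005,"dy":0,"dz":0.001,"twist":0}]'

```text
time: 24.2
tool_pos: [0.6139, 0.2838, 0.1475]
ee_rot: [-0.123, 0.823, 0.522, 0.19]
contact_force: [-1.2, -0.8, 2.5]
width: 0.0565
grip_force: 15.0
```

Contact felt (+2.5 N). Opening, then retreating along the tool axis.

>>> apply_moves --moves '[{"hand":0.062,"dx":0,"dy":0,"dz":0,"twist":0},{"hand":0.062,"dx":0,"dy":0,"dz":0,"twist":0},{"hand":0.062,"dx":0,"dy":0,"dz":0,"twist":0},{"hand":0.082,"dx":0,"dy":0,"dz":0,"twist":0},{"hand":0.082,"dx":0,"dy":0,"dz":0,"twist":0},{"hand":0.082,"dx":0,"dy":0,"dz":0,"twist":0},{"hand":0.082,"dx":0,"dy":0,"dz":0,"twist":0},{"hand":0.082,"dx":0,"dy":0,"dz":0,"twist":0},{"hand":0.082,"dx":0,"dy":0,"dz":-0.015,"twist":0},{"hand":0.082,"dx":0,"dy":0,"dz":-0.03,"twist":0},{"hand":0.082,"dx":0,"dy":0,"dz":-0.05,"twist":0},{"hand":0.082,"dx":0,"dy":0,"dz":-0.075,"twist":0},{"hand":0.082,"dx":0,"dy":0,"dz":-0.1,"twist":0},{"hand":0.082,"dx":-0.03,"dy":0,"dz":-0.12,"twist":0},{"hand":0.082,"dx":-0.06,"dy":0,"dz":-0.14,"twist":0},{"hand":0.082,"dx":-0.09,"dy":0,"dz":-0.16,"twist":0},{"hand":0.082,"dx":-0.09,"dy":0,"dz":-0.16,"twist":0}]'

```text
time: 25.62
tool_pos: [0.5484, 0.1418, 0.2532]
ee_rot: [-0.12, 0.824, 0.52, 0.19]
contact_force: [-0.2, 1.1, 0.2]
width: 0.0824
grip_force: 0.0
```

```bash
python3 st.py; python3 - <<'E'
from h import *
import pickle
s=bot.read_state();print(s["grip_force"],s["contact_force"])
pw=bot.camera_params("wrist");w=bot.snapshot("wrist");t=bot.snapshot("top")
pickle.dump(pw,open("p6.pkl","wb"))
cv2.imwrite("pics/w6.png",np.hstack([cv2.resize(w[:,:,::-1],(480,360),interpolation=cv2.INTER_CUBIC),cv2.resize(t[110:260,90:223,::-1],(320,360),interpolation=cv2.INTER_CUBIC)]))
cv2.imwrite("pics/w6full.png",w[:,:,::-1])
E
```

```text
[-0.1854, 0.3492, 1.7605, 0.5356, 0.98, -0.0324] [0.5484 0.1418 0.2532] 25.6167 0.0823825016293123
[[ 0.387  0.903  0.188]
 [ 0.811 -0.43   0.396]
 [ 0.438 -0.001 -0.899]]
tilt 25.99536727524478 head 64.62625489336997
0.0 [-0.17043079  1.0758322   0.20845133]
```

View pics/w6.png

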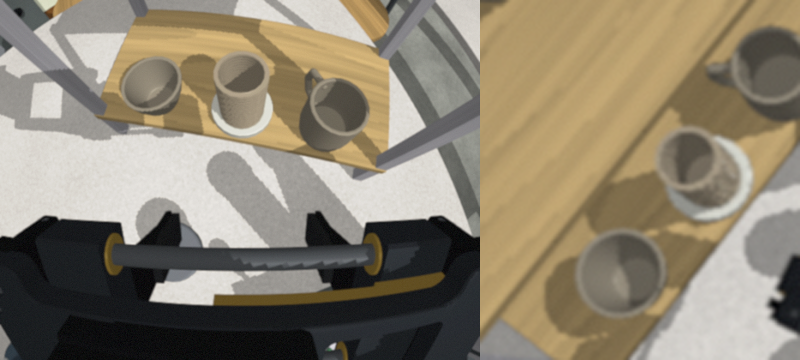

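The cup stands upright and centred on the bat, with bowl and mug untouched. Now back to the stick: computing the hover and twist.

```bash
python3 - <<'E'
from conv import *
s=bot.read_state();m=rot(s).as_matrix();z=m[:,2]
for tw in(-16,-20,-24):
    y=(m@Z(np.radians(tw)))[:,1];print(tw,np.degrees(np.arctan2(y[1],y[0])),y.round(3))
K=np.array([.5519,-.0422,.185]);T=K+.014*z
H=T-.11*z
print(T,H)
conv([(.535,.02,.28),H,T])
R=m@Z(np.radians(-18));print("after twist: world push dir in tool",(R.T@[.991,-.132,0]).round(3),"up",R[2].round(3))
print(ik(s["q"],T+[.04,-.005,-.005],R,.5)[0].round(2))
E
```

```text
-16 -10.978377645789912 [ 0.975 -0.189  0.12 ]
-20 -7.320618774378994 [ 0.981 -0.126  0.15 ]
-24 -3.6303856390070592 [ 0.982 -0.062  0.178]
[ 0.55453257 -0.03662218  0.17243189] [ 0.53384806 -0.08044794  0.27118134]
[-0.095, 0.04, -0.077] rows 4 q [-0.44  0.31  1.73  0.5   1.15 -0.22] err 0.0
[-0.181, 0.082, -0.109] rows 3 q [-0.62  0.36  1.68  0.48  1.23 -0.37] err 0.0
[-0.181, 0.082, 0.001] rows 3 q [-0.52  0.51  1.77  0.56  0.98 -0.42] err 0.0
after twist: world push dir in tool [-0.032  0.99   0.134] up [ 0.419  0.135 -0.898]
[-0.49  0.56  1.67  0.55  1.01 -0.68]
```

>>> apply_moves --moves '[{"hand":0.06,"dx":-0.024,"dy":0.01,"dz":-0.03,"twist":-5},{"hand":0.06,"dx":-0.06,"dy":0.025,"dz":-0.06,"twist":-10},{"hand":0.06,"dx":-0.095,"dy":0.04,"dz":-0.077,"twist":-15},{"hand":0.06,"dx":-0.124,"dy":0.054,"dz":-0.088,"twist":-18},{"hand":0.06,"dx":-0.152,"dy":0.068,"dz":-0.099,"twist":-18},{"hand":0.06,"dx":-0.181,"dy":0.082,"dz":-0.109,"twist":-18},{"hand":0.06,"dx":-0.181,"dy":0.082,"dz":-0.109,"twist":-18},{"hand":0.06,"dx":-0.181,"dy":0.082,"dz":-0.109,"twist":-18}]'

```text
time: 26.38
tool_pos: [0.5352, -0.0801, 0.2692]
ee_rot: [-0.091, 0.732, 0.643, 0.207]
contact_force: [0.2, -0.1, 0.4]
width: 0.0601
grip_force: 0.0
```

```bash
python3 st.py; python3 m.py; python3 - <<'E'
from h import *
import pickle
pw=bot.camera_params("wrist");w=bot.snapshot("wrist")
pickle.dump(pw,open("p7.pkl","wb"))
cv2.imwrite("pics/w7.png",cv2.resize(w[:,:,::-1],(800,600),interpolation=cv2.INTER_CUBIC))
E
```

```text
[-0.6146, 0.3659, 1.677, 0.4779, 1.2255, -0.6793] [ 0.5352 -0.0801  0.2692] 26.3833 0.06011823628428763
[[ 0.087  0.979  0.185]
 [ 0.904 -0.156  0.399]
 [ 0.419  0.133 -0.898]]
tilt 26.094893810419908 head 65.06538739898087
[ 0.5352 -0.0801  0.2692] [ 0.2 -0.1  0.4] 0.06011823628428763 26.3833
[(-242, 80), (-238, 79), (-234, 76), (-230, 76), (-226, 74), (-222, 65), (-218, 57), (-214, 51), (-210, 45), (-206, 43), (-202, 43), (-198, 43), (-194, 43), (-190, 42), (-186, 43), (-182, 42), (-178, 42), (-174, 42), (-170, 43), (-166, 42), (-162, 42), (-158, 42), (-154, 42), (-150, 42), (-146, 42), (-142, 42), (-138, 42), (-134, 42), (-130, 42), (-126, 42), (-122, 42), (-118, 43), (-114, 42), (-110, 42), (-106, 42), (-102, 43), (-98, 45), (-94, 45), (-90, 46), (-86, 39), (-82, 39)]
```

View pics/w7.png

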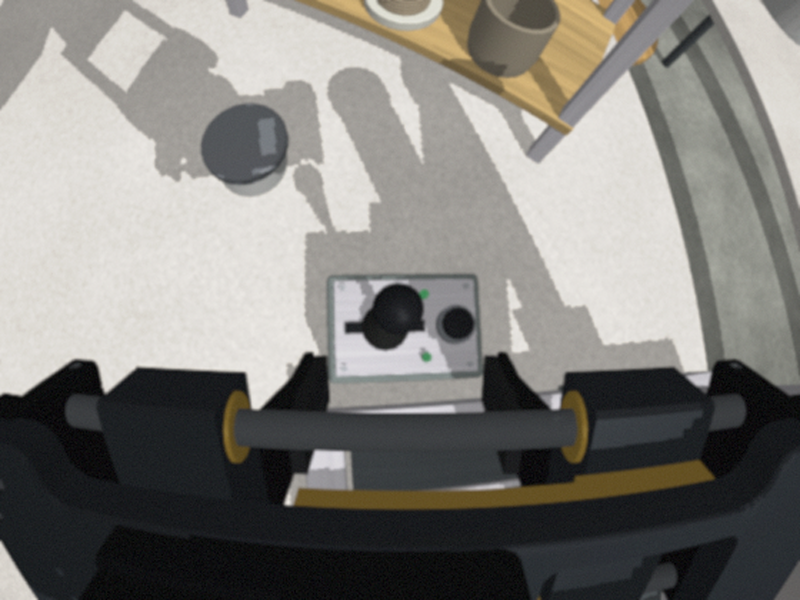

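Wrist view: knob ball at (397,308), console (328–480, 275–380), fingers at columns ~308/497. The arm hides the bed from the top camera, so I'll try the scene camera.

```bash
python3 - <<'E'
from conv import *
import pickle
pw=pickle.load(open("p7.pkl","rb"));k=bw(397,308,.185,p=pw);print("knob",k.round(4))
s=bot.read_state();m=rot(s).as_matrix();print("shift",(m.T@(k+.014*m[:,2]-s["tool_pos"])).round(4))
def prof(img,name,ys,xs):
    K,R,t=cam(name);g=cv2.cvtColor(img,cv2.COLOR_RGB2GRAY).astype(np.float32)
    ex=np.array([np.cos(PY),np.sin(PY)]);ey=np.array([-ex[1],ex[0]])
    mm=np.array([[(lambda p:p[:2]/p[2])(K@(R@np.r_[PO+x*ex+y*ey,.075]+t)) for x in xs] for y in ys],np.float32)
    return cv2.remap(g,mm[...,0],mm[...,1],cv2.INTER_LINEAR)
xs=np.arange(-.26,.14,.01);ys=[-.09,-.07,-.05,-.03,0,.03,.05,.07,.09]
sc=bot.snapshot("scene");cv2.imwrite("pics/s7.png",sc[:,:,::-1])
sc0=cv2.cvtColor(cv2.resize(cv2.imread("pics/scene0.png"),(560,420),interpolation=cv2.INTER_AREA),cv2.COLOR_BGR2RGB)
print((xs*1000).round().astype(int).tolist())
for n,i in(("home",sc0),("now",sc)):
    print(n)
    for y,r in zip(ys,prof(i,"scene",ys,xs)):print(y,r.astype(int).tolist())
E
```

```text
knob [ 0.5472 -0.0403  0.185 ]
shift [-0.0006 -0.0043  0.1069]
[-260, -250, -240, -230, -220, -210, -200, -190, -180, -170, -160, -150, -140, -130, -120, -110, -100, -90, -80, -70, -60, -50, -40, -30, -20, -10, 0, 10, 20, 30, 40, 50, 60, 70, 80, 90, 100, 110, 120, 130]
home
-0.09 [187, 185, 188, 157, 157, 158, 160, 104, 80, 50, 48, 49, 50, 50, 50, 48, 88, 113, 110, 108, 78, 79, 82, 84, 84, 87, 83, 83, 74, 154, 154, 155, 157, 157, 121, 117, 125, 52, 53, 53]
-0.07 [186, 183, 185, 140, 157, 157, 159, 105, 86, 63, 63, 64, 63, 61, 60, 60, 96, 111, 107, 107, 88, 77, 79, 81, 80, 83, 83, 80, 58, 63, 63, 64, 64, 67, 83, 116, 131, 66, 63, 67]
-0.05 [183, 183, 186, 133, 157, 156, 157, 129, 125, 119, 124, 121, 119, 120, 118, 120, 109, 110, 107, 108, 99, 74, 80, 81, 81, 83, 82, 65, 53, 62, 60, 61, 62, 65, 83, 114, 142, 122, 122, 120]
-0.03 [187, 183, 186, 140, 158, 159, 156, 101, 93, 62, 61, 61, 60, 59, 61, 62, 98, 110, 107, 106, 104, 77, 76, 79, 83, 80, 81, 85, 57, 56, 58, 59, 59, 59, 80, 116, 119, 65, 67, 67]
0 [185, 187, 183, 138, 160, 162, 158, 101, 84, 48, 48, 48, 42, 47, 42, 42, 91, 108, 10
[... 1782 characters left out ...]
50, 56, 60, 31, 31, 30, 30, 76, 108, 109, 108, 107, 110, 109, 107, 109, 109, 79, 79, 42, 44, 41, 42, 73, 78, 82, 80, 81, 81, 66, 65, 63, 65, 58, 67]
0.05 [184, 177, 162, 109, 66, 34, 34, 32, 52, 50, 30, 28, 98, 108, 107, 108, 107, 107, 106, 109, 109, 79, 71, 64, 45, 42, 43, 42, 45, 77, 83, 80, 81, 83, 49, 48, 45, 46, 46, 49]
0.07 [178, 185, 175, 136, 106, 55, 33, 27, 61, 108, 104, 82, 108, 106, 107, 107, 108, 107, 109, 108, 93, 68, 70, 90, 88, 87, 119, 125, 127, 78, 79, 80, 81, 82, 130, 131, 132, 130, 133, 133]
0.09 [127, 189, 171, 140, 117, 119, 107, 31, 36, 119, 115, 117, 114, 116, 117, 116, 116, 119, 118, 113, 76, 72, 77, 68, 41, 41, 61, 62, 62, 67, 82, 83, 80, 83, 67, 65, 67, 49, 51, 48]
```

The scene camera sees the bed's front edge on the right-hand side, which gives me a tracker. Descending around the knob.

>>> apply_moves --moves '[{"hand":0.06,"dx":0,"dy":-0.004,"dz":0.035,"twist":0},{"hand":0.06,"dx":0,"dy":-0.004,"dz":0.07,"twist":0},{"hand":0.06,"dx":0,"dy":-0.004,"dz":0.107,"twist":0},{"hand":0.06,"dx":0,"dy":-0.004,"dz":0.107,"twist":0},{"hand":0.038,"dx":0,"dy":-0.004,"dz":0.107,"twist":0},{"hand":0.038,"dx":0,"dy":-0.004,"dz":0.107,"twist":0},{"hand":0.038,"dx":0,"dy":-0.004,"dz":0.107,"twist":0},{"hand":0.038,"dx":0,"dy":-0.004,"dz":0.107,"twist":0},{"hand":0.038,"dx":0,"dy":-0.004,"dz":0.107,"twist":0}]' --force 10

```text
time: 27.28
tool_pos: [0.5509, -0.0363, 0.1739]
ee_rot: [-0.09, 0.731, 0.644, 0.207]
contact_force: [-0.0, 0.5, 0.2]
width: 0.0396
grip_force: 0.0
```

```bash
cat > b.py <<'E'
from h import *
def edge(img):
    K,R,t=cam("scene");g=cv2.cvtColor(img,cv2.COLOR_RGB2GRAY).astype(np.float32)
    ex=np.array([np.cos(PY),np.sin(PY)]);ey=np.array([-ex[1],ex[0]]);out=[]
    for a,b in((-.27,-.02),(.08,.15)):
        xs=np.arange(a,b,.001);ys=np.arange(-.094,-.056,.003)
        mm=np.array([[(lambda p:p[:2]/p[2])(K@(R@np.r_[PO+x*ex+y*ey,.075]+t)) for x in xs] for y in ys],np.float32)
        f=np.median(cv2.remap(g,mm[...,0],mm[...,1],cv2.INTER_LINEAR),0);out.append((xs,f))
    return out
if __name__=="__main__":
    s=bot.read_state()
    o=edge(bot.snapshot("scene"))
    ref=edge(cv2.cvtColor(cv2.resize(cv2.imread("pics/s1.png"),(560,420),interpolation=cv2.INTER_AREA),cv2.COLOR_BGR2RGB))
    for (xs,f),(_,r) in zip(o,ref):
        sl=slice(0,None,4) if xs[0]<0 else slice(14,40,2)
        print([(int(round(x*1000)),int(v),int(w)) for x,v,w in zip(xs[sl],f[sl],r[sl])])
    print(s["tool_pos"].round(4),s["contact_force"].round(1),s["width"],s["time"])
E
python3 b.py
```

```text
[(-270, 29, 57), (-266, 29, 57), (-262, 30, 68), (-258, 31, 126), (-254, 31, 178), (-250, 33, 192), (-246, 32, 193), (-242, 34, 193), (-238, 38, 191), (-234, 45, 178), (-230, 56, 151), (-226, 89, 151), (-222, 108, 162), (-218, 110, 163), (-214, 109, 163), (-210, 109, 163), (-206, 110, 163), (-202, 110, 164), (-198, 111, 160), (-194, 110, 138), (-190, 112, 108), (-186, 111, 103), (-182, 111, 98), (-178, 111, 68), (-174, 112, 54), (-170, 111, 55), (-166, 111, 50), (-162, 112, 51), (-158, 112, 53), (-154, 111, 55), (-150, 112, 53), (-146, 112, 52), (-142, 113, 54), (-138, 113, 52), (-134, 113, 51), (-130, 112, 53), (-126, 113, 53), (-122, 113, 54), (-118, 113, 53), (-114, 114, 52), (-110, 114, 51), (-106, 114, 56), (-102, 115, 72), (-98, 113, 120), (-94, 114, 132), (-90, 113, 117), (-86, 113, 114), (-82, 114, 114), (-78, 114, 114), (-74, 114, 114), (-70, 114, 113), (-66, 110, 110), (-62, 96, 94), (-58, 84, 83), (-54, 82, 81), (-50, 82, 82), (-46, 84, 83), (-42, 85, 84), (-38, 86, 85), (-34, 87, 86), (-30, 87, 87), (-26, 87, 87), (-22, 87, 86)]
[(94, 55, 138), (96, 55, 147), (98, 55, 147), (100, 56, 128), (102, 57, 101), (104, 56, 74), (106, 56, 61), (108, 55, 59), (110, 55, 57), (112, 55, 56), (114, 57, 56), (116, 56, 56), (118, 57, 57)]
[ 0.5509 -0.0363  0.1739] [-0.   0.5  0.2] 0.03961522905562325 27.2833
```

>>> apply_moves --moves '[{"hand":0.038,"dx":-0.001,"dy":0.018,"dz":0.003,"twist":0},{"hand":0.038,"dx":-0.003,"dy":0.036,"dz":0.009,"twist":0},{"hand":0.038,"dx":-0.003,"dy":0.036,"dz":0.009,"twist":0},{"hand":0.038,"dx":-0.003,"dy":0.036,"dz":0.009,"twist":0},{"hand":0.038,"dx":-0.003,"dy":0.036,"dz":0.009,"twist":0},{"hand":0.038,"dx":-0.003,"dy":0.036,"dz":0.009,"twist":0},{"hand":0.038,"dx":-0.003,"dy":0.036,"dz":0.009,"twist":0},{"hand":0.038,"dx":-0.003,"dy":0.036,"dz":0.009,"twist":0},{"hand":0.038,"dx":-0.003,"dy":0.036,"dz":0.009,"twist":0},{"hand":0.038,"dx":-0.003,"dy":0.036,"dz":0.009,"twist":0}]'

```text
time: 28.17
tool_pos: [0.5821, -0.0385, 0.1676]
ee_rot: [-0.096, 0.73, 0.645, 0.204]
contact_force: [-9.0, 0.1, 4.1]
width: 0.0382
grip_force: 4.1
```

```bash
cat > b2.py <<'E'
from b import *
s=bot.read_state();o=edge(bot.snapshot("scene"));xs,f=o[0]
i=[k for k in range(70,240) if f[k]<85<=f[k+1]]
print("front edge 85-crossings",[int(round(xs[k]*1000)) for k in i],"from -175:",f[90:250:5].astype(int).tolist())
xb,fb=o[1];print("back",[(int(round(x*1000)),int(v)) for x,v in zip(xb[14:36:2],fb[14:36:2])])
print(s["tool_pos"].round(4),s["contact_force"].round(1),s["width"],s["time"])
E
python3 b2.py
```

```text
front edge 85-crossings [-177, -44] from -175: [55, 95, 111, 111, 112, 112, 113, 113, 113, 113, 114, 114, 113, 114, 114, 114, 115, 115, 115, 115, 115, 115, 116, 110, 88, 82, 82, 84, 85, 86, 86, 87]
back [(94, 55), (96, 53), (98, 53), (100, 56), (102, 57), (104, 56), (106, 56), (108, 56), (110, 57), (112, 55), (114, 56)]
[ 0.5821 -0.0385  0.1676] [-9.   0.1  4.1] 0.03820456358057906 28.1667
```

>>> apply_moves --moves '[{"hand":0.038,"dx":0,"dy":0.003,"dz":0,"twist":0},{"hand":0.038,"dx":0,"dy":0.003,"dz":0,"twist":0},{"hand":0.038,"dx":0,"dy":0.003,"dz":0,"twist":0},{"hand":0.038,"dx":0,"dy":0.003,"dz":0,"twist":0},{"hand":0.038,"dx":0,"dy":0.003,"dz":0,"twist":0},{"hand":0.038,"dx":0,"dy":0.003,"dz":0,"twist":0},{"hand":0.038,"dx":0,"dy":0.003,"dz":0,"twist":0},{"hand":0.038,"dx":0,"dy":0.003,"dz":0,"twist":0}]'

```text
time: 28.88
tool_pos: [0.5843, -0.0388, 0.1674]
ee_rot: [-0.096, 0.73, 0.645, 0.204]
contact_force: [-9.9, 0.2, 2.1]
width: 0.0382
grip_force: 4.6
```

```bash
python3 b2.py; python3 - <<'E'
from b import *
xs,f=edge(bot.snapshot("scene"))[0];print([(int(round(x*1000)),int(v)) for x,v in zip(xs[20:180:4],f[20:180:4])])
E
```

```text
front edge 85-crossings [-173, -42] from -175: [45, 62, 101, 112, 113, 112, 112, 113, 114, 113, 113, 114, 114, 114, 114, 115, 114, 115, 115, 115, 115, 115, 115, 108, 89, 82, 81, 83, 86, 86, 87, 86]
back [(94, 55), (96, 58), (98, 57), (100, 55), (102, 56), (104, 56), (106, 56), (108, 55), (110, 55), (112, 55), (114, 56)]
[ 0.5843 -0.0388  0.1674] [-9.9  0.2  2.1] 0.03824971259398589 28.8833
[(-250, 37), (-246, 35), (-242, 33), (-238, 32), (-234, 32), (-230, 31), (-226, 32), (-222, 32), (-218, 32), (-214, 33), (-210, 33), (-206, 34), (-202, 34), (-198, 34), (-194, 36), (-190, 37), (-186, 38), (-182, 43), (-178, 48), (-174, 70), (-170, 104), (-166, 112), (-162, 113), (-158, 112), (-154, 112), (-150, 112), (-146, 113), (-142, 113), (-138, 114), (-134, 113), (-130, 113), (-126, 113), (-122, 114), (-118, 114), (-114, 114), (-110, 115), (-106, 115), (-102, 114), (-98, 115), (-94, 115)]
```

>>> apply_moves --moves '[{"hand":0.038,"dx":0,"dy":0.003,"dz":0,"twist":0},{"hand":0.038,"dx":0,"dy":0.003,"dz":0,"twist":0},{"hand":0.038,"dx":0,"dy":0.003,"dz":0,"twist":0},{"hand":0.038,"dx":0,"dy":0.003,"dz":0,"twist":0},{"hand":0.038,"dx":0,"dy":0.003,"dz":0,"twist":0},{"hand":0.038,"dx":0,"dy":0.003,"dz":0,"twist":0},{"hand":0.038,"dx":0,"dy":0.003,"dz":0,"twist":0},{"hand":0.038,"dx":0,"dy":0.003,"dz":0,"twist":0},{"hand":0.038,"dx":0,"dy":0.003,"dz":0,"twist":0},{"hand":0.038,"dx":0,"dy":0.003,"dz":0,"twist":0},{"hand":0.038,"dx":0,"dy":0.003,"dz":0,"twist":0},{"hand":0.038,"dx":0,"dy":0.003,"dz":0,"twist":0}]'

```text
time: 29.98
tool_pos: [0.5863, -0.039, 0.1672]
ee_rot: [-0.097, 0.73, 0.645, 0.203]
contact_force: [-10.8, 0.1, -0.5]
width: 0.0376
grip_force: 5.1
```

```bash
cat > b3.py <<'E'
from b import *
s=bot.read_state();o=edge(bot.snapshot("scene"));xs,f=o[0];print([(int(round(x*1000)),int(v)) for x,v in zip(xs[88:188:4],f[88:188:4])])
xb,fb=o[1];print("back",[(int(round(x*1000)),int(v)) for x,v in zip(xb[::4],fb[::4])])
print(s["tool_pos"].round(4),s["contact_force"].round(1),s["time"])
E
python3 b3.py
```

```text
[(-182, 38), (-178, 42), (-174, 48), (-170, 73), (-166, 104), (-162, 112), (-158, 112), (-154, 112), (-150, 112), (-146, 114), (-142, 113), (-138, 112), (-134, 114), (-130, 113), (-126, 113), (-122, 114), (-118, 114), (-114, 113), (-110, 114), (-106, 114), (-102, 114), (-98, 115), (-94, 116), (-90, 116), (-86, 115)]
back [(80, 64), (84, 55), (88, 54), (92, 54), (96, 57), (100, 56), (104, 56), (108, 57), (112, 57), (116, 57), (120, 55), (124, 57), (128, 58), (132, 56), (136, 57), (140, 59), (144, 56), (148, 59)]
[ 0.5863 -0.039   0.1672] [-10.8   0.1  -0.5] 29.9833
```

>>> apply_moves --moves '[{"hand":0.038,"dx":0,"dy":0,"dz":0,"twist":0},{"hand":0.038,"dx":0,"dy":0,"dz":0,"twist":0},{"hand":0.038,"dx":0,"dy":0,"dz":0,"twist":0},{"hand":0.038,"dx":0,"dy":0,"dz":0,"twist":0},{"hand":0.038,"dx":0,"dy":0,"dz":0,"twist":0}]'

```text
time: 30.45
tool_pos: [0.5864, -0.039, 0.1672]
ee_rot: [-0.097, 0.73, 0.645, 0.203]
contact_force: [-10.3, 0.1, 0.6]
width: 0.038
grip_force: 5.1
```

```bash
python3 b3.py
```

```text
[(-182, 38), (-178, 43), (-174, 49), (-170, 72), (-166, 105), (-162, 112), (-158, 113), (-154, 113), (-150, 113), (-146, 113), (-142, 113), (-138, 113), (-134, 113), (-130, 112), (-126, 115), (-122, 114), (-118, 114), (-114, 114), (-110, 115), (-106, 115), (-102, 114), (-98, 115), (-94, 115), (-90, 115), (-86, 116)]
back [(80, 63), (84, 54), (88, 55), (92, 54), (96, 55), (100, 56), (104, 56), (108, 57), (112, 56), (116, 56), (120, 56), (124, 56), (128, 57), (132, 56), (136, 58), (140, 56), (144, 56), (148, 58)]
[ 0.5864 -0.039   0.1672] [-10.3   0.1   0.6] 30.45
```

```bash
python3 - <<'E'
from h import *
c=bot.snapshot("scene");t=bot.snapshot("top")
cv2.imwrite("pics/t8.png",t[:,:,::-1]);cv2.imwrite("pics/s8.png",c[:,:,::-1])
a=cv2.resize(t[60:290,310:540,::-1],(400,400),interpolation=cv2.INTER_CUBIC)
b=cv2.resize(c[60:270,70:280,::-1],(400,400),interpolation=cv2.INTER_CUBIC)
cv2.imwrite("pics/v8.png",np.hstack([a,b]))
E
```

```text
(no output)
```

View pics/v8.png

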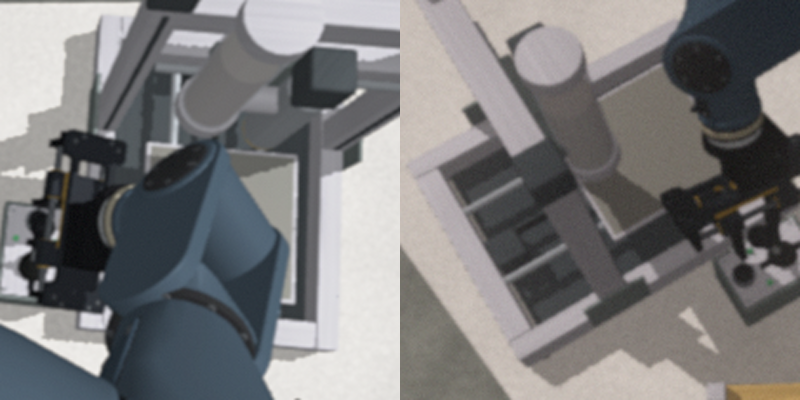

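Top crop: the bed's front-right corner is visible at (293,302) and its back edge at row ~150, so the bed is partly home. I'll track it in the top camera along the right-hand strip.

```bash
cat > b4.py <<'E'
from h import *
def prof(img,y0=-.097,y1=-.088,xs=np.arange(-.26,.12,.002)):
    K,R,t=cam("top");g=cv2.cvtColor(img,cv2.COLOR_RGB2GRAY).astype(np.float32)
    ex=np.array([np.cos(PY),np.sin(PY)]);ey=np.array([-ex[1],ex[0]]);ys=np.arange(y0,y1,.002)
    mm=np.array([[(lambda p:p[:2]/p[2])(K@(R@np.r_[PO+x*ex+y*ey,.075]+t)) for x in xs] for y in ys],np.float32)
    return xs,np.median(cv2.remap(g,mm[...,0],mm[...,1],cv2.INTER_LINEAR),0)
def show(img,a,b,st=2):
    xs,f=prof(img);print([(int(round(x*1000)),int(v)) for x,v in zip(xs,f) if a<=x<=b][::st])
if __name__=="__main__":
    import sys
    s=bot.read_state();show(bot.snapshot("top"),-.245,.0);print(s["time"],s["contact_force"].round(1))
E
python3 -c "
from b4 import *
L=lambda n:cv2.imread(n)[:,:,::-1].copy()
show(L('pics/t8.png'),-.25,.12);h=cv2.resize(L('pics/t1.png'),(560,420),interpolation=cv2.INTER_AREA);show(h,-.12,-.06,1);show(h,.06,.12,1)"
```

```text
[(-250, 166), (-246, 160), (-242, 162), (-238, 140), (-234, 165), (-230, 216), (-226, 215), (-222, 216), (-218, 216), (-214, 214), (-210, 216), (-206, 221), (-202, 199), (-198, 97), (-194, 57), (-190, 59), (-186, 58), (-182, 79), (-178, 177), (-174, 195), (-170, 161), (-166, 160), (-162, 159), (-158, 160), (-154, 159), (-150, 160), (-146, 157), (-142, 156), (-138, 155), (-134, 149), (-130, 145), (-126, 144), (-122, 138), (-118, 131), (-114, 126), (-110, 125), (-106, 128), (-102, 140), (-98, 155), (-94, 163), (-90, 164), (-86, 162), (-82, 162), (-78, 162), (-74, 164), (-70, 164), (-66, 164), (-62, 165), (-58, 165), (-54, 162), (-50, 162), (-46, 162), (-42, 163), (-38, 164), (-34, 164), (-30, 163), (-26, 163), (-22, 164), (-18, 165), (-14, 166), (-10, 167), (-6, 168), (-2, 169), (2, 167), (6, 158), (10, 118), (14, 117), (18, 126), (22, 73), (26, 58), (30, 59), (34, 59), (38, 59), (42, 59), (46, 65), (50, 83), (54, 94), (58, 94), (62, 95), (66, 94), (70, 94), (74, 93), (78, 92), (82, 90), (86, 68), (90, 44), (94, 41), (98, 41), (102, 41), (106, 40), (110, 40), (114, 40), (118, 40)]
[(-120, 52), (-118, 51), (-116, 51), (-114, 51), (-112, 51), (-110, 51), (-108, 51), (-106, 50), (-104, 51), (-102, 62), (-100, 97), (-98, 138), (-96, 167), (-94, 172), (-92, 160), (-90, 147), (-88, 145), (-86, 145), (-84, 145), (-82, 145), (-80, 145), (-78, 145), (-76, 144), (-74, 145), (-72, 145), (-70, 145), (-68, 145), (-66, 145), (-64, 145), (-62, 145)]
[(60, 82), (62, 82), (64, 82), (66, 82), (68, 82), (70, 82), (72, 81), (74, 81), (76, 81), (78, 81), (80, 80), (82, 77), (84, 71), (86, 59), (88, 46), (90, 39), (92, 36), (94, 36), (96, 36), (98, 36), (100, 36), (102, 36), (104, 35), (106, 35), (108, 35), (110, 35), (112, 35), (114, 35), (116, 35), (118, 35)]
```

>>> apply_moves --moves '[{"hand":0.038,"dx":0,"dy":0.003,"dz":0,"twist":0},{"hand":0.038,"dx":0,"dy":0.003,"dz":0,"twist":0},{"hand":0.038,"dx":0,"dy":0.003,"dz":0,"twist":0},{"hand":0.038,"dx":0,"dy":0.003,"dz":0,"twist":0},{"hand":0.038,"dx":0,"dy":0.003,"dz":0,"twist":0},{"hand":0.038,"dx":0,"dy":0.003,"dz":0,"twist":0},{"hand":0.038,"dx":0,"dy":0.003,"dz":0,"twist":0},{"hand":0.038,"dx":0,"dy":0.003,"dz":0,"twist":0},{"hand":0.038,"dx":0,"dy":0.003,"dz":0,"twist":0},{"hand":0.038,"dx":0,"dy":0.003,"dz":0,"twist":0},{"hand":0.038,"dx":0,"dy":0.003,"dz":0,"twist":0},{"hand":0.038,"dx":0,"dy":0.003,"dz":0,"twist":0},{"hand":0.038,"dx":0,"dy":0.003,"dz":0,"twist":0}]'

```text
time: 31.68
tool_pos: [0.5885, -0.0393, 0.1669]
ee_rot: [-0.098, 0.73, 0.645, 0.202]
contact_force: [-11.5, -0.0, -1.1]
width: 0.038
grip_force: 5.6
```

```bash
python3 b4.py
```

```text
[(-244, 161), (-240, 156), (-236, 138), (-232, 201), (-228, 216), (-224, 215), (-220, 216), (-216, 215), (-212, 214), (-208, 219), (-204, 220), (-200, 150), (-196, 64), (-192, 59), (-188, 59), (-184, 59), (-180, 59), (-176, 59), (-172, 60), (-168, 59), (-164, 59), (-160, 59), (-156, 57), (-152, 100), (-148, 194), (-144, 182), (-140, 157), (-136, 154), (-132, 149), (-128, 148), (-124, 145), (-120, 140), (-116, 136), (-112, 129), (-108, 123), (-104, 119), (-100, 129), (-96, 145), (-92, 160), (-88, 164), (-84, 163), (-80, 162), (-76, 164), (-72, 163), (-68, 164), (-64, 164), (-60, 164), (-56, 163), (-52, 162), (-48, 163), (-44, 161), (-40, 163), (-36, 162), (-32, 163), (-28, 163), (-24, 164), (-20, 164), (-16, 165), (-12, 166), (-8, 168), (-4, 169)]
31.6833 [-11.5  -0.   -1.1]
```

>>> apply_moves --moves '[{"hand":0.038,"dx":0,"dy":0,"dz":0,"twist":0},{"hand":0.038,"dx":0,"dy":0,"dz":0,"twist":0},{"hand":0.038,"dx":0,"dy":0,"dz":0,"twist":0},{"hand":0.038,"dx":0,"dy":0,"dz":0,"twist":0},{"hand":0.038,"dx":0,"dy":0,"dz":0,"twist":0},{"hand":0.038,"dx":0,"dy":0,"dz":0,"twist":0},{"hand":0.038,"dx":0,"dy":0,"dz":0,"twist":0},{"hand":0.038,"dx":0,"dy":0,"dz":0,"twist":0},{"hand":0.038,"dx":0,"dy":0,"dz":0,"twist":0},{"hand":0.038,"dx":0,"dy":0,"dz":0,"twist":0},{"hand":0.038,"dx":0,"dy":0,"dz":0,"twist":0},{"hand":0.038,"dx":0,"dy":0,"dz":0,"twist":0},{"hand":0.038,"dx":0,"dy":0,"dz":0,"twist":0}]'

```text
time: 32.82
tool_pos: [0.5886, -0.0393, 0.1668]
ee_rot: [-0.098, 0.73, 0.645, 0.202]
contact_force: [-11.0, 0.5, -1.7]
width: 0.0385
grip_force: 5.5
```

```bash
python3 b4.py
```

```text
[(-244, 161), (-240, 157), (-236, 138), (-232, 201), (-228, 216), (-224, 216), (-220, 217), (-216, 215), (-212, 214), (-208, 219), (-204, 219), (-200, 150), (-196, 63), (-192, 58), (-188, 59), (-184, 59), (-180, 59), (-176, 59), (-172, 58), (-168, 59), (-164, 58), (-160, 59), (-156, 59), (-152, 60), (-148, 61), (-144, 60), (-140, 61), (-136, 65), (-132, 65), (-128, 68), (-124, 72), (-120, 88), (-116, 145), (-112, 144), (-108, 125), (-104, 118), (-100, 130), (-96, 146), (-92, 159), (-88, 164), (-84, 163), (-80, 162), (-76, 162), (-72, 163), (-68, 163), (-64, 164), (-60, 164), (-56, 163), (-52, 161), (-48, 162), (-44, 162), (-40, 163), (-36, 162), (-32, 163), (-28, 163), (-24, 163), (-20, 164), (-16, 165), (-12, 167), (-8, 167), (-4, 168)]
32.8167 [-11.    0.5  -1.7]
```

>>> apply_moves --moves '[{"hand":0.038,"dx":0,"dy":0,"dz":0,"twist":0},{"hand":0.038,"dx":0,"dy":0,"dz":0,"twist":0},{"hand":0.038,"dx":0,"dy":0,"dz":0,"twist":0},{"hand":0.038,"dx":0,"dy":0,"dz":0,"twist":0},{"hand":0.038,"dx":0,"dy":0,"dz":0,"twist":0},{"hand":0.06,"dx":0.001,"dy":-0.023,"dz":-0.004,"twist":0},{"hand":0.06,"dx":0.003,"dy":-0.045,"dz":-0.009,"twist":0},{"hand":0.06,"dx":0.003,"dy":-0.045,"dz":-0.009,"twist":0},{"hand":0.06,"dx":0.003,"dy":-0.045,"dz":-0.009,"twist":0},{"hand":0.06,"dx":0.003,"dy":-0.045,"dz":-0.009,"twist":0},{"hand":0.06,"dx":0.003,"dy":-0.045,"dz":-0.009,"twist":0}]'

```text
time: 33.78
tool_pos: [0.5517, -0.0363, 0.1729]
ee_rot: [-0.09, 0.731, 0.644, 0.207]
contact_force: [0.8, -0.4, -0.6]
width: 0.0589
grip_force: 0.0
```

```bash
python3 b4.py; python3 b3.py
```

```text
[(-244, 154), (-240, 150), (-236, 132), (-232, 191), (-228, 208), (-224, 208), (-220, 206), (-216, 202), (-212, 199), (-208, 200), (-204, 188), (-200, 128), (-196, 74), (-192, 74), (-188, 79), (-184, 83), (-180, 84), (-176, 84), (-172, 83), (-168, 79), (-164, 67), (-160, 59), (-156, 57), (-152, 56), (-148, 57), (-144, 57), (-140, 57), (-136, 57), (-132, 57), (-128, 57), (-124, 57), (-120, 57), (-116, 57), (-112, 56), (-108, 57), (-104, 54), (-100, 105), (-96, 190), (-92, 172), (-88, 156), (-84, 157), (-80, 156), (-76, 156), (-72, 156), (-68, 157), (-64, 157), (-60, 157), (-56, 155), (-52, 154), (-48, 155), (-44, 156), (-40, 155), (-36, 155), (-32, 155), (-28, 156), (-24, 158), (-20, 159), (-16, 157), (-12, 158), (-8, 158), (-4, 157)]
33.7833 [ 0.8 -0.4 -0.6]
[(-182, 99), (-178, 66), (-174, 50), (-170, 51), (-166, 52), (-162, 52), (-158, 53), (-154, 54), (-150, 54), (-146, 52), (-142, 51), (-138, 52), (-134, 53), (-130, 52), (-126, 52), (-122, 55), (-118, 54), (-114, 52), (-110, 52), (-106, 55), (-102, 69), (-98, 127), (-94, 136), (-90, 117), (-86, 116)]
back [(80, 91), (84, 119), (88, 123), (92, 128), (96, 151), (100, 132), (104, 69), (108, 56), (112, 58), (116, 59), (120, 59), (124, 59), (128, 59), (132, 59), (136, 58), (140, 60), (144, 59), (148, 59)]
[ 0.5515 -0.0362  0.1727] [0.4 0.8 0.5] 33.8333
```

The bed is back to within 0.5 mm of its starting position. Withdrawing along the tool axis.

>>> apply_moves --moves '[{"hand":0.065,"dx":0,"dy":0,"dz":0,"twist":0},{"hand":0.065,"dx":0,"dy":0,"dz":-0.025,"twist":0},{"hand":0.065,"dx":0,"dy":0,"dz":-0.055,"twist":0},{"hand":0.065,"dx":0,"dy":0,"dz":-0.09,"twist":0},{"hand":0.065,"dx":0.03,"dy":0,"dz":-0.125,"twist":0},{"hand":0.065,"dx":0.05,"dy":0,"dz":-0.16,"twist":0},{"hand":0.065,"dx":0.05,"dy":0,"dz":-0.16,"twist":0},{"hand":0.065,"dx":0.05,"dy":0,"dz":-0.16,"twist":0},{"hand":0.065,"dx":0.05,"dy":0,"dz":-0.16,"twist":0},{"hand":0.065,"dx":0.05,"dy":0,"dz":-0.16,"twist":0}]'

```text
time: 34.72
tool_pos: [0.5243, -0.0538, 0.3355]
ee_rot: [-0.093, 0.731, 0.644, 0.206]
contact_force: [0.0, -0.3, -1.1]
width: 0.0649
grip_force: 0.0
```

```bash
python3 b3.py; python3 - <<'E'
from h import *
t=bot.snapshot("top");cv2.imwrite("pics/t9.png",t[:,:,::-1])
# bat/cup, bowl, mug, tub region compare with the picture after placing is by numbers: difference to start for the bystanders
h=cv2.resize(cv2.imread("pics/t1.png"),(560,420),interpolation=cv2.INTER_AREA)[:,:,::-1].astype(int)
for n,(u,v,r) in dict(bowl=(211,320,28),mug=(303,197,28),tub=(349,372,28)).items():
    u,v,r=[int(x*.7) for x in(u,v,r)];a=t[v-r:v+r,u-r:u+r].astype(int);b=h[v-r:v+r,u-r:u+r];print(n,abs(a-b).mean().round(1))
print(bot.hand_in())
E
```

```text
[(-182, 94), (-178, 61), (-174, 52), (-170, 51), (-166, 51), (-162, 50), (-158, 55), (-154, 50), (-150, 53), (-146, 52), (-142, 51), (-138, 52), (-134, 50), (-130, 51), (-126, 55), (-122, 54), (-118, 53), (-114, 52), (-110, 52), (-106, 52), (-102, 69), (-98, 123), (-94, 132), (-90, 114), (-86, 112)]
back [(80, 87), (84, 116), (88, 120), (92, 125), (96, 148), (100, 129), (104, 68), (108, 56), (112, 56), (116, 56), (120, 55), (124, 57), (128, 58), (132, 58), (136, 56), (140, 59), (144, 58), (148, 57)]
[ 0.5243 -0.0538  0.3355] [ 0.  -0.3 -1.1] 34.7167
bowl 3.4
mug 2.0
tub 5.0
the job is handed in; nothing more can be done
None
```

The job is handed in at about 35 s: the cup stands upright on the bat, the bed is home within about 1 mm of its starting position, the stick is released, and the bowl, mug and tub show no sign of having moved in the top camera.

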